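Move three samples round the instruments of a microscopy bench

TASK

Move the samples on to their next instrument: the amber jar that has been weighed goes from the balance to the warming plate, the flat round tin from the warming plate to the shaker, and the slide chamber from the shaker to the balance. Each instrument takes only one sample at a time, so use the empty cork mat as the halfway spot. Keep every sample upright, set each one down gently in the middle of its place without dropping it, and leave the brown bottle and the beaker undisturbed.

Things in the scene. Friction and masses are not known exactly. Their poses are not given: they have to be found in the camera images.
- jar: Small amber glass sample jar with a white cap, upright. Glass body 40 mm diameter up to 36 mm height, then a white cap 37 mm diameter up to the top at 54 mm. 60 to 130 g. Origin: centre of its underside, z up. Starts on the balance.
- tin: Flat round aluminium tin with a lid, 56 mm diameter, 20 mm high. 55 to 110 g. Origin: centre of its underside, z up. Starts on the warming plate.
- chamber: Slide chamber: a clear slide 76 mm long (its x) by 25 mm wide (its y) and 3 mm thick, carrying a white block 60 mm long and 25 mm wide, centred, with two rows of four wells in its top; total height 22 mm. 35 to 70 g. Origin: centre of its underside, z up. Starts on the shaker.
- balance: White laboratory balance, fixed, housing 155 x 130 mm, 42 mm high, with a round flat steel pan of 104 mm diameter, whose top is 55 mm above the table. Origin: on the table directly under the centre of the pan; z up; its dark display is on its -x side, below pan height. Nothing on it is higher than the pan.
- warmer: Grey warming plate (cold), fixed, housing 155 x 130 mm, with a flat black top plate 110 x 116 mm, whose top is 68 mm above the table; a knob on its -x face, below. Origin: on the table under the centre of the top plate. Nothing is higher than the plate.
- shaker: Small shaker (switched off), fixed, grey base with a square platform 130 x 130 mm covered by a ribbed black rubber pad 118 x 118 mm, whose top is 80 mm above the table; two small knobs on its -x face. Origin: on the table under the centre of the platform. Nothing is higher than the pad.
- mat: Empty square cork mat, 140 x 140 mm, 4 mm thick, fixed on the table: the halfway spot. Origin: centre of its underside, on the table.
- bottle: Brown bottle with black cap and paper label, 52 mm diameter, 115 mm high, loose on the table; to be left alone. Origin: centre of its underside.
- beaker: Open glass beaker, 62 mm diameter at the rim, 75 mm high, loose on the table; to be left alone. Origin: centre of its underside.
Not all that is in view belongs to the job. Leave any blue or pink look-alike of the chamber alone.

How it is judged:
On the way:
1. one of the three samples has been set down on the cork mat and let go (((horizontal distance between jar and mat below 0.05 m and z of jar in the frame of mat between 0 and 0.009 m and angle between jar's own z axis and vertical below 0.1 rad and contact force between jar and the fingers below 0.05 N and linear speed of jar below 0.02 m/s) or (horizontal distance between tin and mat below 0.05 m and z of tin in the frame of mat between 0 and 0.009 m and angle between tin's own z axis and vertical below 0.1 rad and contact force between tin and the fingers below 0.05 N and linear speed of tin below 0.02 m/s) or (horizontal distance between chamber and mat below 0.05 m and z of chamber in the frame of mat between 0 and 0.009 m and angle between chamber's own z axis and vertical below 0.1 rad and contact force between chamber and the fingers below 0.05 N and linear speed of chamber below 0.02 m/s))), for 0.2 s.
At the end, for the whole second after the job is handed in: The jar stands on the warming plate, the tin lies on the shaker and the slide chamber lies on the balance, each with its centre within 15 mm of the middle of its place, right way up and flat (within 0.1 rad), resting directly on the plate, let go and at rest (horizontal distance between jar and warmer below 0.015 m and z of jar in the frame of warmer between 0.064 and 0.073 m and angle between each of jar, tin, chamber's own z axis and vertical below 0.1 rad and contact force between each of jar, tin, chamber and the fingers below 0.05 N and linear speed of each of jar, tin, chamber below 0.02 m/s and horizontal distance between tin and shaker below 0.015 m and z of tin in the frame of shaker between 0.076 and 0.085 m and horizontal distance between chamber and balance below 0.015 m and z of chamber in the frame of balance between 0.051 and 0.06 m); the robot touches nothing.
It fails at once if a sample is tipped by more than 0.6 rad (angle between any of jar, tin, chamber's own z axis and vertical above 0.6 rad).
It fails at once if a sample is dropped (moves faster than 0.7 m/s, a fall of about 25 mm, while the fingers do not hold it) ((contact force between jar and the fingers below 0.05 N and linear speed of jar above 0.7 m/s) or (contact force between tin and the fingers below 0.05 N and linear speed of tin above 0.7 m/s) or (contact force between chamber and the fingers below 0.05 N and linear speed of chamber above 0.7 m/s)).
It fails at once if the bottle is pushed by more than 30 mm or knocked over (distance of bottle from where it was at the start of the episode above 0.03 m or angle between bottle's own z axis and vertical above 0.5 rad).
It fails at once if the beaker is pushed by more than 30 mm or knocked over (distance of beaker from where it was at the start of the episode above 0.03 m or angle between beaker's own z axis and vertical above 0.5 rad).
It also fails if it takes over 128 s, if anything falls off the work surface, if the arm or the gripper's body presses on something with over 40 N, if the wrist force passes 120 N, or if a joint passes its speed limit or range.

ROBOT

A 6-joint arm with a two-finger parallel gripper is mounted at the origin on the work surface. World frame = base frame: x ahead of the robot, y to its left, z up, the work surface at z = 0. Lengths are in m, angles in rad, forces in N, time in s.
With the tool pointing down it reaches from about 0.375 to 0.975 m from the base axis. Payload 3.8 kg.
Tool frame: the origin (TCP) lies between the finger pads; the fingertips stand 22 mm ahead of it and the grasp point (between the pads) lies 3 mm ahead of it (bot.finger_overhang is the distance from the TCP to the fingertips, in m); x points along the fingers, y is the direction in which the jaws open and shut, and the axes are right-handed (so a half turn about x gives the same grasp; the last joint's range is limited). The gripper opens to 85 mm and grips with 20 to 120 N. Pads are 22 mm wide; open, the fingers measure 114 mm over their backs; the gripper's body (76 mm by 85 mm) begins 54 mm behind the grasp point. The pads swing forward as they close: fully open they stand 13 mm farther back than shut.
Start: joints at [-1.222, 0.264, 1.604, -0, 1.274, -0.037], TCP at [0.254, -0.625, 0.253] pointing down, gripper open.
Joint ranges: [-2.63, 2.63], [-0.94, 2.18], [0.31, 2.57], [-1.31, 4.45], [0, 2.66], [-2.55, 2.55]. Speed limits (rad/s): [2.57, 2.57, 3.14, 3.14, 3.14, 3.14].

INTERFACE

Orientations are given as a rotation vector (axis times angle).
In Python, from workcell import bot gives the robot as it stands. The module is installed in compiled form; this text tells all that it offers.
- The arm moves only by the tool arm_command, never from a script. Its argument "series" is a list that holds one entry, the list of rows, each a list of 7 numbers: the turn, a rotation vector about the tool's x, y, z in rad, then the shift along the tool's x, y, z in cm, then the opening, from 0 (shut) to 1 (fully open). In form: [[[rx, ry, rz, x, y, z, grip], ...]]. A call has 1 to 10 rows; each row shifts and turns the pose as measured when the row begins, along the tool's axes as they then stand; what a row does not reach is not made up. A row lasts 1/10 s, in which the tool goes at most 50 mm and 8.59 degrees, less where a joint would pass 70% of its speed; a pose out of reach is approached as far as the arm can. A call is refused whole if a number of a shift passes 5 or a number of a turn 0.15, either way. A call with a gripper value outside its range is refused whole. The fingers move at their own pace and stop on an object; "newtons" is the grip in N (left out, the last holds). Time passes only in rows, so rows that do not move let the fingers close. It gives the time, the measured TCP pose, the force and the opening at its end, in the units of the state.
- bot.read_state(): the state, without advancing time (a new reading comes with each control period).
- bot.read_camera(name): name is "scene" or "top"; returns (picture, depth): 384x512x3 uint8, blue, green, red; 384x512 float32, m along the optical axis (not along the pixel's ray), 0 where there is no reading.
- bot.camera_info(name): a dict with "K" (3x3 intrinsics, pixels), "dist_coeffs" ([k1, k2, p1, p2, k3] as OpenCV has them; the pictures are not rectified), "extrinsics" (4x4, takes a point from camera to world coordinates). Camera axes: x right, y down, z forward; pixel columns grow to the right and rows downward; lengths in m; the calibration is good to about 2 mm. A picture is of the moment at which its call begins. camera_info takes no time and is no camera call.
- bot.finish_job(): hands the job in, once; it reports no verdict.
The state is a dict: "time": time; "q": joint angles; "joint_vel": joint speeds; "joint_torque": joint torques, N m; "tool_pos": TCP position; "tcp_rot": TCP orientation; "wrist_force": force on the tool from outside, world axes, zero at the start; "torque": the same for the moment, N m; "width": opening from 0.0 (shut) to 1.0 (fully open).
Only numpy, scipy, OpenCV 4.12 (cv2) and the standard library are available. Lean on these libraries where they do the work, as an engineer would, in place of code of your own. Each camera call takes 0.05 s, during which the arm holds its last target.

## Working session

There is one attempt and no reset: what is moved stays moved. The work goes in short steps, Python scripts to look and compute and a tool call to move; the robot and the scene stay as the last step left them, time stands still between calls to the robot, and variables do not carry over. Pictures are saved under pics/ and viewed, and the job is handed in when it is done.

Besides the shell and the picture viewer there is one more tool, called after ">>>" as a command line: name --argument value ..., lists and objects as JSON in quotes. arm_command: Moves the arm, as the interface text tells. Its arguments: {"type":"object","properties":{"series":{"type":"array"},"newtons":{"type":"number"}},"required":["series"]}

```bash
mkdir -p pics; python3 - <<'E'
from workcell import bot
import cv2,numpy as np
s=bot.read_state(); print({k:np.round(v,3) for k,v in s.items()}, bot.finger_overhang)
for n in("scene","top"):
    im,d=bot.read_camera(n); cv2.imwrite(f"pics/{n}0.png",im); np.savez(f"{n}0.npz",im=im,d=d)
    i=bot.camera_info(n); print(n,np.round(i["K"],1).tolist(),np.round(i["dist_coeffs"],4),np.round(i["extrinsics"],3).tolist())
E
```

```text
{'time': np.float64(0.0), 'q': array([-1.222,  0.265,  1.605,  0.   ,  1.274, -0.037]), 'joint_vel': array([-0.001, -0.001,  0.001, -0.   ,  0.   , -0.001]), 'joint_torque': array([ 1.0000e-03, -5.1510e+01, -3.6732e+01, -0.0000e+00,  1.3000e-02,
        0.0000e+00]), 'tool_pos': array([ 0.254, -0.625,  0.252]), 'tcp_rot': array([ 2.011,  0.395, -2.011]), 'wrist_force': array([-0.741,  1.013,  0.315]), 'torque': array([-0.014, -0.034, -0.013]), 'width': np.float64(1.0)} 0.022
scene [[487.3, 0.0, 254.3], [0.0, 487.3, 205.1], [0.0, 0.0, 1.0]] [-0.105  0.     0.     0.     0.   ] [[0.654, 0.628, -0.421, 1.027], [0.756, -0.554, 0.349, -0.408], [-0.014, -0.547, -0.837, 1.091], [0.0, 0.0, 0.0, 1.0]]
top [[451.7, 0.0, 258.7], [0.0, 451.7, 197.0], [0.0, 0.0, 1.0]] [0.0185 0.     0.     0.     0.    ] [[0.028, -0.997, 0.075, 0.4], [-1.0, -0.028, -0.01, 0.004], [0.012, -0.074, -0.997, 1.302], [0.0, 0.0, 0.0, 1.0]]
```

View pics/scene0.png

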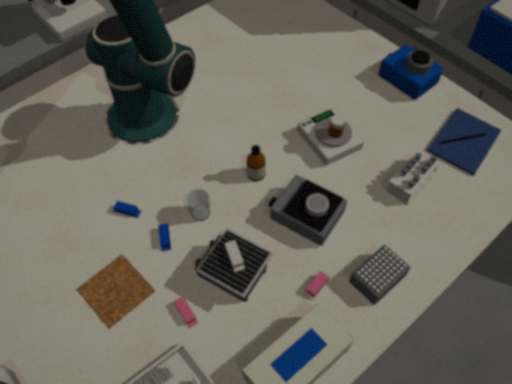

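View pics/top0.png

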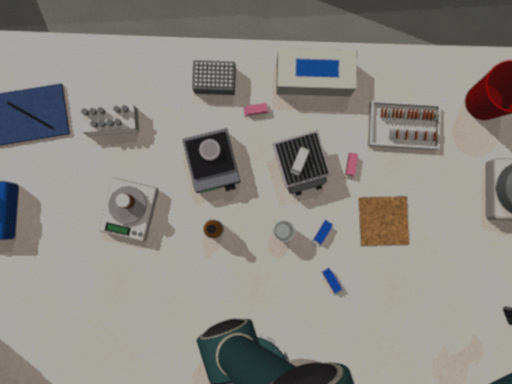

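Top view: the amber jar is on the balance (125,203), the tin on the warmer (208,150) and the white chamber on the shaker (300,160). The mat is at (384,221), the bottle at (213,230) and the beaker at (285,232). The look-alikes are pink at (256,110) and (352,164), and blue at (323,233) and (332,281). The only white one is on the shaker, so that is the one meant. I'll confirm with enlarged crops.

```bash
cat > h.py <<'E'
import cv2,numpy as np
from workcell import bot
from scipy.spatial.transform import Rotation as R
def ray(n,uv):
    i=bot.camera_info(n);K=np.array(i["K"]);D=np.array(i["dist_coeffs"]);E=np.array(i["extrinsics"])
    p=cv2.undistortPoints(np.array(uv,float).reshape(-1,1,2),K,D).reshape(-1,2)
    d=np.c_[p,np.ones(len(p))]@E[:3,:3].T
    return E[:3,3],d
def plane(n,uv,z):
    o,d=ray(n,uv); return o+d*((z-o[2])/d[:,2])[:,None]
def proj(n,P):
    i=bot.camera_info(n);E=np.linalg.inv(np.array(i["extrinsics"]))
    return cv2.projectPoints(np.array(P,float).reshape(-1,1,3),cv2.Rodrigues(E[:3,:3])[0],E[:3,3],np.array(i["K"]),np.array(i["dist_coeffs"]))[0].reshape(-1,2)
def depthpts(n,d):
    v,u=np.mgrid[:384,:512]; o,r=ray(n,np.c_[u.ravel(),v.ravel()])
    return (o+r*d.ravel()[:,None]).reshape(384,512,3)
def dump():
    s=bot.read_state(); Rm=R.from_rotvec(s["tcp_rot"]).as_matrix()
    print("t",s["time"],"p",np.round(s["tool_pos"],4),"x",np.round(Rm[:,0],3),"y",np.round(Rm[:,1],3),"z",np.round(Rm[:,2],3),"w",round(float(s["width"]),3),"F",np.round(s["wrist_force"],1)); return s,Rm
E
python3 - <<'E'
import cv2,numpy as np
from h import *
t=np.load("top0.npz")["im"];s=np.load("scene0.npz")["im"]
f=lambda im,x,y,w,h,k:cv2.resize(im[y:y+h,x:x+w],None,fx=k,fy=k,interpolation=cv2.INTER_CUBIC)
cv2.imwrite("pics/c_top.png",cv2.convertScaleAbs(f(t,90,110,260,150,3),alpha=1.5))
cv2.imwrite("pics/c_sc.png",cv2.convertScaleAbs(f(s,180,100,200,200,3),alpha=1.5))
d=np.load("top0.npz")["d"];P=depthpts("top",d)
for nm,z0,z1,box in [("bal",.052,.058,(95,170,165,245)),("warm",.062,.073,(175,120,245,200)),("shk",.075,.0845,(265,120,335,200)),("jar",.103,.115,(95,170,165,245)),("tin",.084,.093,(175,120,245,200)),("chb",.097,.107,(265,120,335,200)),("bottle",.10,.12,(195,210,235,250)),("beaker",.03,.085,(265,210,305,255)),("mat",.002,.008,(350,185,420,255))]:
    x0,y0,x1,y1=box; Q=P[y0:y1,x0:x1].reshape(-1,3);Q=Q[(Q[:,2]>z0)&(Q[:,2]<z1)]
    if len(Q)==0: print(nm,0);continue
    r=cv2.minAreaRect(Q[:,:2].astype(np.float32)*1000)
    print(nm,len(Q),np.round(Q.mean(0),4),np.round(Q.min(0),3),np.round(Q.max(0),3),[np.round(a,1) for a in r])
E
```

```text
bal 676 [0.46   0.3517 0.055 ] [0.405 0.303 0.052] [0.514 0.406 0.058] [array([463.9, 353.3]), array([102.8, 103. ]), np.float64(11.8)]
warm 1338 [0.6005 0.1304 0.0679] [0.513 0.053 0.062] [0.677 0.2   0.073] [array([592.2, 127. ]), array([148.8, 125.1]), np.float64(16.6)]
shk 1730 [ 0.6025 -0.1219  0.0798] [ 0.524 -0.199  0.075] [ 0.681 -0.041  0.084] [array([ 602.2, -121.2]), array([129.4, 129.6]), np.float64(17.4)]
jar 154 [0.4725 0.3505 0.1089] [0.455 0.334 0.103] [0.49  0.368 0.115] [array([472.4, 350.7]), array([34.5, 34. ]), np.float64(0.5)]
tin 314 [0.6188 0.1297 0.0884] [0.592 0.103 0.084] [0.646 0.157 0.093] [array([618.7, 129.7]), array([52.9, 54.8]), np.float64(5.1)]
chb 200 [ 0.5944 -0.1156  0.1023] [ 0.565 -0.138  0.097] [ 0.625 -0.095  0.107] [array([ 594.1, -115.7]), array([24.9, 59.5]), np.float64(69.1)]
bottle 68 [0.4038 0.1145 0.1148] [0.393 0.104 0.105] [0.414 0.127 0.119] [array([403.8, 115.4]), array([20.9, 23.2]), np.float64(1.6)]
beaker 183 [ 0.4041 -0.0817  0.0655] [ 0.374 -0.107  0.031] [ 0.434 -0.047  0.082] [array([404.3, -78. ]), array([59.4, 59.5]), np.float64(64.9)]
mat 2433 [ 0.4419 -0.3715  0.0044] [ 0.341 -0.473  0.002] [ 0.545 -0.272  0.008] [array([ 443. , -373.9]), array([199.5, 202.1]), np.float64(1.3)]
```

View pics/c_top.png

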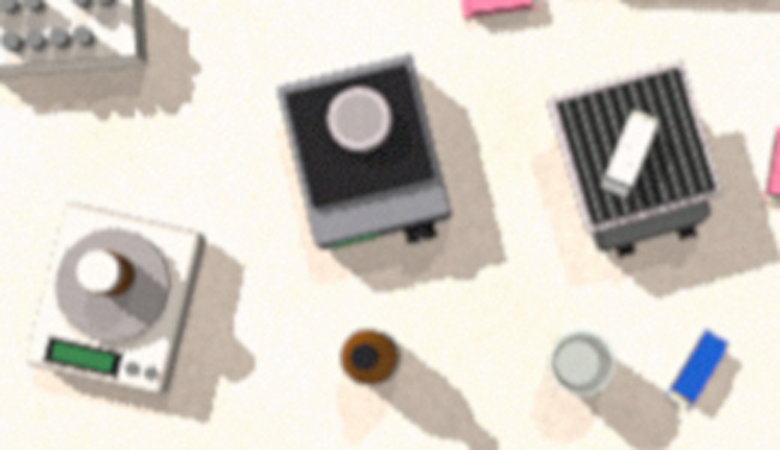

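View pics/c_sc.png

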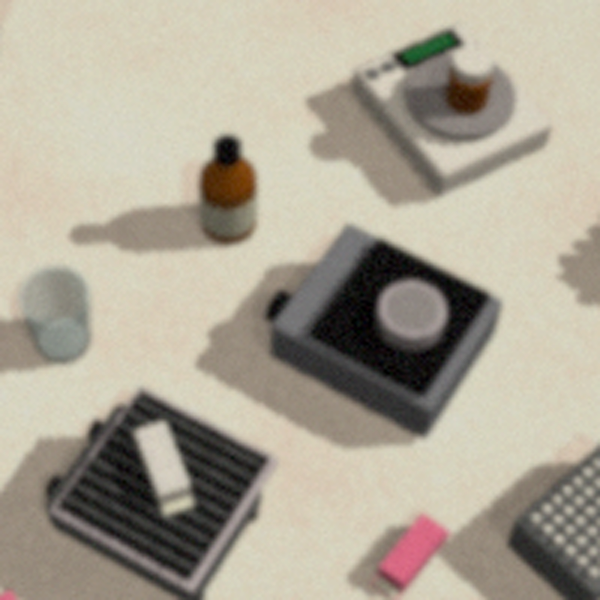

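The crops confirm it: white block on a clear slide at the shaker (3x crop 630,152), tin at (360,120), jar cap at (100,270). Next, colour masks for the black plate and the mat, a cross-check in the scene view, and the orientations.

```bash
python3 - <<'E'
from h import *
def rect(n,mask,z,box):
    m=np.zeros_like(mask);x0,y0,x1,y1=box;m[y0:y1,x0:x1]=mask[y0:y1,x0:x1]
    m=cv2.morphologyEx(m,cv2.MORPH_CLOSE,np.ones((5,5),np.uint8))
    c=max(cv2.findContours(m,0,cv2.CHAIN_APPROX_NONE)[0],key=cv2.contourArea).reshape(-1,2)
    Q=plane(n,c,z)[:,:2]; h=cv2.minAreaRect((Q*1000).astype(np.float32)); return [np.round(a,1) for a in h]
T=np.load("top0.npz")["im"];S=np.load("scene0.npz")["im"]
for n,im,bw,bm in(("top",T,(180,124,242,190),(350,185,420,255)),("scene",S,(265,175,350,245),(70,250,160,330))):
    v=im.max(2); hsv=cv2.cvtColor(im,cv2.COLOR_BGR2HSV)
    print(n,"warm",rect(n,((v<55)*255).astype(np.uint8),.068,bw))
    print(n,"mat",rect(n,((hsv[...,1]>120)&(hsv[...,0]<25)).astype(np.uint8)*255,.004,bm))
# depth scene
d=np.load("scene0.npz")["d"];P=depthpts("scene",d)
for nm,z0,z1,c,w in [("bal",.052,.058,(.463,.353),.08),("warm",.066,.07,(.605,.13),.09),("shk",.077,.0835,(.602,-.121),.09),("jar",.106,.112,(.47,.351),.04),("tin",.085,.091,(.619,.13),.05),("chb",.099,.105,(.594,-.116),.05)]:
    m=(abs(P[...,0]-c[0])<w)&(abs(P[...,1]-c[1])<w)&(P[...,2]>z0)&(P[...,2]<z1); Q=P[m]
    r=cv2.minAreaRect(Q[:,:2].astype(np.float32)*1000); print(nm,len(Q),np.round(Q.mean(0),4),[np.round(a,1) for a in r])
for n in("top","scene"):
    P=depthpts(n,np.load(n+"0.npz")["d"])
    m=(abs(P[...,0]-.594)<.05)&(abs(P[...,1]+.116)<.05)&(P[...,2]>.098)&(P[...,2]<.107);Q=P[m][:,:2]
    e,V=np.linalg.eigh(np.cov(Q.T)); print(n,"chamber axis",V[:,1],np.degrees(np.arctan2(V[1,1],V[0,1])))
dump()
E
```

```text
top warm [array([604.1, 129.4]), array([108.8, 114.2]), np.float64(15.8)]
top mat [array([ 439.4, -370.2]), array([133.9, 133.9]), np.float64(3.5)]
scene warm [array([600.3, 109.2]), array([168.8, 147.7]), np.float64(16.2)]
scene mat [array([ 442.6, -369.6]), array([134.7, 135.7]), np.float64(3.4)]
bal 433 [0.4697 0.3451 0.0555] [array([467.1, 350.5]), array([100.5, 101.8]), np.float64(30.4)]
warm 884 [0.6081 0.1272 0.0682] [array([609.2, 130.3]), array([110.7, 120. ]), np.float64(15.9)]
shk 1984 [ 0.6086 -0.1257  0.0804] [array([ 605.7, -122.2]), array([129.4, 129.1]), np.float64(17.0)]
jar 103 [0.4727 0.3503 0.1095] [array([472.4, 351.9]), array([33.1, 37.7]), np.float64(44.0)]
tin 292 [0.6219 0.1295 0.0881] [array([621.2, 129.8]), array([55.1, 54.1]), np.float64(11.2)]
chb 230 [ 0.598  -0.1166  0.1023] [array([ 596.7, -116.1]), array([25.3, 62.8]), np.float64(68.4)]
top chamber axis [-0.9292807   0.36937431] 158.3229655182311
scene chamber axis [-0.9310062   0.36500336] 158.5922102627233
t 0.1 p [ 0.2538 -0.6248  0.2521] x [-0.001  0.002 -1.   ] y [ 0.376 -0.926 -0.002] z [-0.926 -0.376 -0.   ] w 1.001 F [ 0.5  0.2 -0.7]
```

```bash
cat >> h.py <<'E'
def go(x,y,z,yawdeg=None):
    s,Rm=dump(); d=(np.array([x,y,z])-s["tool_pos"])@Rm*100
    print("shift cm",np.round(d,2))
    if yawdeg is not None:
        # desired tool: x=-z world, y at yaw
        a=np.radians(yawdeg);X=np.array([0,0,-1.]);Y=np.array([np.cos(a),np.sin(a),0]);D=np.c_[X,Y,np.cross(X,Y)]
        r=R.from_matrix(Rm.T@D).as_rotvec();print("turn",np.round(r,3)); print("shift cm if turned first",np.round((np.array([x,y,z])-s["tool_pos"])@D*100,2))
E
python3 -c "
from h import *
go(.596,-.116,.25,-111.6)"
```

```text
t 0.1 p [ 0.2538 -0.6248  0.2521] x [-0.001  0.002 -1.   ] y [ 0.376 -0.926 -0.002] z [-0.926 -0.376 -0.   ] w 1.001 F [ 0.5  0.2 -0.7]
shift cm [  0.28 -34.26 -50.85]
turn [0.763 0.001 0.002]
shift cm if turned first [  0.21 -59.9  -13.09]
```

>>> arm_command --series '[[[0.127, 0, 0, 0, 0, 0, 0.6], [0.127, 0, 0, 0, 0, 0, 0.6], [0.127, 0, 0, 0, 0, 0, 0.6], [0.127, 0, 0, 0, 0, 0, 0.6], [0.127, 0, 0, 0, 0, 0, 0.6], [0.127, 0, 0, 0, 0, 0, 0.6], [0, 0, 0, 0, 0, 0, 0.6]]]' --newtons 25

```text
time: 0.8
tool_pos: [0.2528, -0.622, 0.2463]
tcp_rot: [-1.988, 0.401, 2.0]
wrist_force: [0.4, -0.3, 0.6]
width: 0.6
```

```bash
python3 -c "
from h import *
go(.596,-.116,.25,-111.6)"
```

```text
t 0.8 p [ 0.2528 -0.622   0.2463] x [-0.004  0.011 -1.   ] y [-0.395 -0.919 -0.009] z [-0.919  0.395  0.008] w 0.6 F [ 0.4 -0.3  0.6]
shift cm [ 5.000e-02 -6.005e+01 -1.153e+01]
turn [-0.029  0.008  0.009]
shift cm if turned first [ -0.37 -59.68 -13.28]
```

>>> arm_command --series '[[[-0.029, 0.008, 0.009, -0.1, -4.5, -1, 0.6], [0, 0, 0, -0.1, -4.5, -1, 0.6], [0, 0, 0, -0.1, -4.5, -1, 0.6], [0, 0, 0, -0.1, -4.5, -1, 0.6], [0, 0, 0, -0.1, -4.5, -1, 0.6], [0, 0, 0, -0.1, -4.5, -1, 0.6], [0, 0, 0, -0.1, -4.5, -1, 0.6], [0, 0, 0, -0.1, -4.5, -1, 0.6], [0, 0, 0, -0.1, -4.5, -1, 0.6], [0, 0, 0, -0.1, -4.5, -1, 0.6]]]'

```text
time: 1.8
tool_pos: [0.511, -0.2282, 0.2523]
tcp_rot: [-2.027, 0.361, 2.032]
wrist_force: [0.9, -0.7, -0.1]
width: 0.598
```

```bash
python3 -c "
from h import *
go(.596,-.116,.2,-111.6)"
```

```text
t 1.8 p [ 0.511  -0.2282  0.2523] x [-0.003  0.001 -1.   ] y [-0.345 -0.938 -0.   ] z [-0.938  0.345  0.003] w 0.598 F [ 0.9 -0.7 -0.1]
shift cm [  5.22 -13.47  -4.11]
turn [0.024 0.003 0.   ]
shift cm if turned first [  5.23 -13.56  -3.77]
```

>>> arm_command --series '[[[0.024, 0, 0, 1.3, -3.4, -1, 0.6], [0, 0, 0, 1.3, -3.4, -0.9, 0.6], [0, 0, 0, 1.3, -3.4, -0.9, 0.6], [0, 0, 0, 1.3, -2.5, -0.7, 0.6], [0, 0, 0, 0, 0, 0, 0.6], [0, 0, 0, 0, 0, 0, 0.6]]]'

```text
time: 2.4
tool_pos: [0.5939, -0.111, 0.1986]
tcp_rot: [-2.03, 0.358, 2.032]
wrist_force: [-0.9, -0.2, 0.0]
width: 0.599
```

```bash
python3 -c "
from h import *
go(.596,-.116,.105,-111.6)"
```

```text
t 2.4 p [ 0.5939 -0.111   0.1986] x [-0.001  0.001 -1.   ] y [-0.342 -0.94  -0.001] z [-0.94   0.342  0.001] w 0.599 F [-0.9 -0.2  0. ]
shift cm [ 9.36  0.41 -0.38]
turn [0.028 0.001 0.001]
shift cm if turned first [ 9.36  0.39 -0.38]
```

>>> arm_command --series '[[[0.028, 0, 0, 2.4, 0.2, -0.2, 0.6], [0, 0, 0, 2.4, 0.2, -0.2, 0.6], [0, 0, 0, 1.5, 0, 0, 0.6], [0, 0, 0, 0, 0, 0, 0.6]]]'

```text
time: 2.8
tool_pos: [0.5962, -0.1199, 0.1369]
tcp_rot: [-2.02, 0.384, 2.013]
wrist_force: [0.5, -0.0, -0.5]
width: 0.6
```

```bash
python3 -c "
from h import *
go(.596,-.116,.105,-111.6)
im,d=bot.read_camera('top');cv2.imwrite('pics/t1.png',cv2.resize(im[100:260,180:400],None,fx=3,fy=3,interpolation=2))"
```

```text
t 2.8 p [ 0.5962 -0.1199  0.1369] x [ 0.003 -0.001 -1.   ] y [-0.367 -0.93   0.   ] z [-0.93   0.367 -0.003] w 0.6 F [ 0.5 -0.  -0.5]
shift cm [ 3.19 -0.36  0.17]
turn [ 0.002 -0.003 -0.   ]
shift cm if turned first [ 3.19 -0.36  0.16]
```

View pics/t1.png

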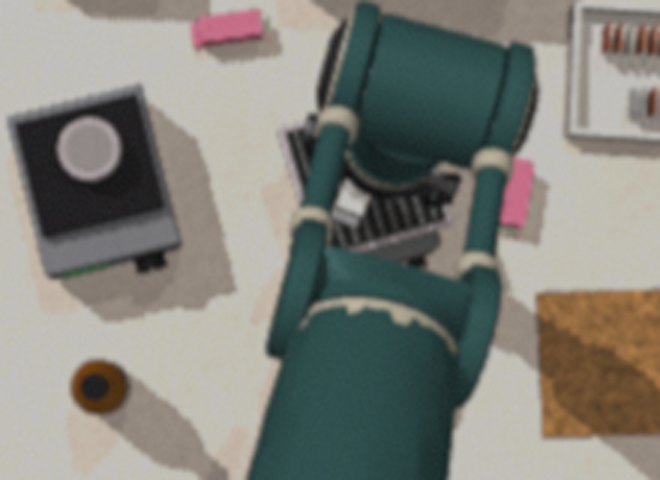

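The arm hides the shaker from above, but the end of the chamber shows between the arm tubes at (350,195). The pose agrees with the target, so I descend.

>>> arm_command --series '[[[0, 0, 0, 1.3, -0.3, 0.1, 0.6], [0, 0, 0, 1.0, 0, 0, 0.6], [0, 0, 0, 0.2, 0, 0, 0.6], [0, 0, 0, 0, 0, 0, 0.6]]]'

```text
time: 3.25
tool_pos: [0.5989, -0.118, 0.1147]
tcp_rot: [-2.027, 0.385, 2.006]
wrist_force: [-0.3, -0.3, -0.0]
width: 0.606
```

```bash
python3 -c "
from h import *
go(.596,-.116,.105,-111.6)"
```

```text
t 3.25 p [ 0.5989 -0.118   0.1147] x [ 0.01  -0.003 -1.   ] y [-0.367 -0.93  -0.001] z [-0.93   0.367 -0.01 ] w 0.606 F [-0.3 -0.3 -0. ]
shift cm [ 0.96 -0.08  0.36]
turn [ 0.001 -0.01   0.001]
shift cm if turned first [ 0.97 -0.08  0.35]
```

>>> arm_command --series '[[[0, -0.01, 0, 0.5, -0.1, 0.3, 0.6], [0, 0, 0, 0.3, 0, 0, 0.6], [0, 0, 0, 0, 0, 0, 0.6]]]'

```text
time: 3.55
tool_pos: [0.597, -0.1157, 0.1068]
tcp_rot: [-2.017, 0.382, 2.015]
wrist_force: [0.4, 0.3, 0.1]
width: 0.601
```

```bash
python3 -c "
from h import *
go(.596,-.116,.105,-111.6)"
```

```text
t 3.55 p [ 0.597  -0.1157  0.1068] x [ 0.001  0.001 -1.   ] y [-0.367 -0.93  -0.001] z [-0.93   0.367 -0.001] w 0.601 F [0.4 0.3 0.1]
shift cm [0.18 0.07 0.08]
turn [ 0.002 -0.001  0.001]
shift cm if turned first [0.18 0.07 0.08]
```

>>> arm_command --series '[[[0, 0, 0, 0, 0, 0, 0.2], [0, 0, 0, 0, 0, 0, 0.2], [0, 0, 0, -0.05, 0, 0, 0.2], [0, 0, 0, -0.05, 0, 0, 0.1], [0, 0, 0, -0.05, 0, 0, 0.1], [0, 0, 0, -0.05, 0, 0, 0.1]]]' --newtons 30

```text
time: 4.15
tool_pos: [0.5974, -0.1157, 0.1096]
tcp_rot: [-2.018, 0.382, 2.014]
wrist_force: [-0.6, 0.7, -0.5]
width: 0.289
```

```bash
python3 -c "
from h import *
go(.596,-.116,.105,-111.6)"
```

```text
t 4.15 p [ 0.5974 -0.1157  0.1096] x [ 0.002  0.    -1.   ] y [-0.366 -0.93  -0.001] z [-0.93   0.366 -0.002] w 0.289 F [-0.6  0.7 -0.5]
shift cm [0.46 0.08 0.12]
turn [ 0.002 -0.002  0.001]
shift cm if turned first [0.46 0.08 0.12]
```

Width 0.289 is 24.6 mm, which matches the 25 mm block. Lifting.

>>> arm_command --series '[[[0, 0, 0, -1.5, 0, 0, 0.1], [0, 0, 0, -2.5, 0, 0, 0.1], [0, 0, 0, -3, 0, 0, 0.1], [0, 0, 0, -2, 0, 0, 0.1], [0, 0, 0, 0, 0, 0, 0.1], [0, 0, 0, 0, 0, 0, 0.1]]]'

```text
time: 4.75
tool_pos: [0.5969, -0.1157, 0.2061]
tcp_rot: [-2.018, 0.382, 2.014]
wrist_force: [-0.5, -0.4, -1.2]
width: 0.283
```

```bash
python3 -c "
from h import *
go(.441,-.370,.2,-68)
im,d=bot.read_camera('scene');cv2.imwrite('pics/s1.png',cv2.resize(im[150:330,60:300],None,fx=3,fy=3,interpolation=2))"
```

```text
t 4.75 p [ 0.5969 -0.1157  0.2061] x [ 0.002  0.    -1.   ] y [-0.366 -0.93  -0.001] z [-0.93   0.366 -0.002] w 0.283 F [-0.5 -0.4 -1.2]
shift cm [ 0.58 29.37  5.19]
turn [-0.759 -0.002  0.   ]
shift cm if turned first [ 0.61 17.73 23.98]
```

View pics/s1.png

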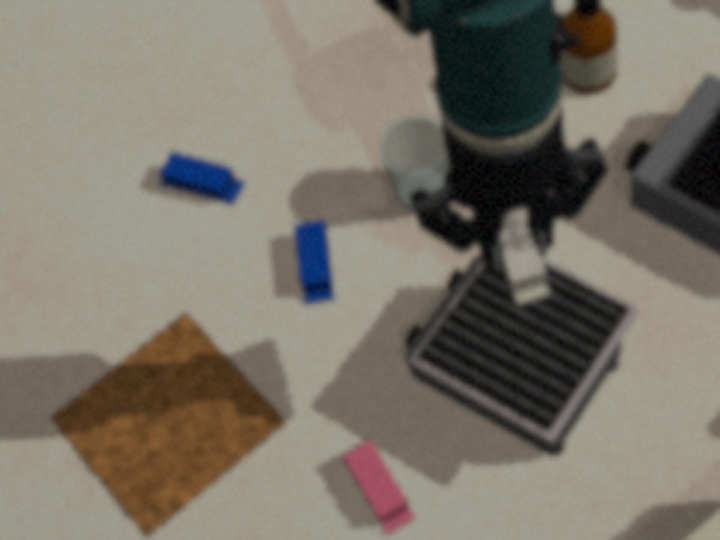

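The chamber is held level above the shaker (525,255). The blue and pink look-alikes are untouched.

>>> arm_command --series '[[[-0.127, 0, 0, -0.05, 2, 0.3, 0.1], [-0.127, 0, 0, -0.05, 2, 0.3, 0.1], [-0.127, 0, 0, -0.05, 2, 0.5, 0.1], [-0.127, 0, 0, -0.05, 2, 1, 0.1], [-0.127, 0, 0, -0.05, 2, 1.5, 0.1], [-0.127, 0, 0, -0.05, 2, 1.5, 0.1], [0, 0, 0, 0, 1.5, 3, 0.1], [0, 0, 0, 0, 1.5, 3, 0.1]]]'

```text
time: 5.6
tool_pos: [0.4924, -0.2883, 0.1962]
tcp_rot: [1.978, 0.444, -2.003]
wrist_force: [-0.9, 0.6, -0.4]
width: 0.282
```

```bash
python3 -c "
from h import *
go(.441,-.370,.12,-68)"
```

```text
t 5.6 p [ 0.4924 -0.2883  0.1962] x [-0.014  0.009 -1.   ] y [ 0.414 -0.91  -0.014] z [-0.91  -0.414  0.009] w 0.282 F [-0.9  0.6 -0.4]
shift cm [7.62 5.42 7.99]
turn [0.043 0.01  0.014]
shift cm if turned first [7.62 5.65 7.83]
```

>>> arm_command --series '[[[0.02, 0.01, 0.01, 0.5, 1.5, 2, 0.1], [0.02, 0, 0, 0.5, 1.5, 2, 0.1], [0, 0, 0, 1.5, 1, 1.7, 0.1], [0, 0, 0, 1.5, 0.5, 0.8, 0.1], [0, 0, 0, 1.5, 0, 0, 0.1], [0, 0, 0, 0, 0, 0, 0.1]]]'

```text
time: 6.2
tool_pos: [0.4417, -0.3567, 0.1301]
tcp_rot: [2.01, 0.403, -2.028]
wrist_force: [-0.9, 0.9, -0.7]
width: 0.285
```

```bash
python3 -c "
from h import *
go(.441,-.370,.04,-68)
im,d=bot.read_camera('scene');cv2.imwrite('pics/s2.png',cv2.resize(im[200:350,50:250],None,fx=4,fy=4,interpolation=2))"
```

```text
t 6.2 p [ 0.4417 -0.3567  0.1301] x [-0.011  0.012 -1.   ] y [ 0.371 -0.929 -0.015] z [-0.929 -0.371  0.006] w 0.285 F [-0.9  0.9 -0.7]
shift cm [9.   1.35 0.5 ]
turn [-0.004  0.006  0.015]
shift cm if turned first [9.01 1.21 0.56]
```

View pics/s2.png

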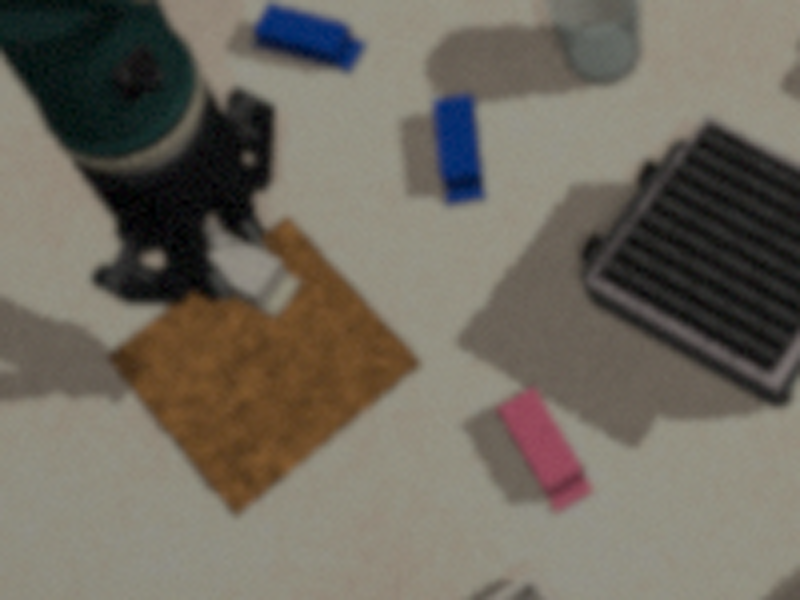

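The chamber is still held level, at (255,265). Descending over the mat.

>>> arm_command --series '[[[0, 0.006, 0.015, 2.5, 0.7, 0.3, 0.1], [0, 0, 0, 2.5, 0.6, 0.3, 0.1], [0, 0, 0, 2, 0, 0, 0.1], [0, 0, 0, 1, 0, 0, 0.1], [0, 0, 0, 0, 0, 0, 0.1]]]'

```text
time: 6.75
tool_pos: [0.4479, -0.3698, 0.0521]
tcp_rot: [2.014, 0.387, -2.0]
wrist_force: [-0.0, -0.1, -1.3]
width: 0.285
```

```bash
python3 -c "
from h import *
go(.441,-.370,.034,-68)"
```

```text
t 6.75 p [ 0.4479 -0.3698  0.0521] x [ 0.008 -0.004 -1.   ] y [ 0.377 -0.926  0.007] z [-0.926 -0.377 -0.005] w 0.285 F [-0.  -0.1 -1.3]
shift cm [ 1.8  -0.25  0.66]
turn [ 0.003 -0.005 -0.007]
shift cm if turned first [ 1.81 -0.24  0.65]
```

>>> arm_command --series '[[[0, -0.005, -0.006, 0.6, -0.2, 0.5, 0.1], [0, 0, 0, 0.4, 0, 0, 0.1], [0, 0, 0, 0.2, 0, 0, 0.1], [0, 0, 0, 0.2, 0, 0, 0.1], [0, 0, 0, 0, 0, 0, 0.1]]]'

```text
time: 7.25
tool_pos: [0.4452, -0.3709, 0.0409]
tcp_rot: [2.011, 0.389, -2.002]
wrist_force: [-0.7, -0.4, -0.1]
width: 0.287
```

```bash
python3 -c "
from h import *
go(.441,-.370,.034,-68)"
```

```text
t 7.25 p [ 0.4452 -0.3709  0.0409] x [ 0.005 -0.005 -1.   ] y [ 0.379 -0.926  0.006] z [-0.926 -0.379 -0.003] w 0.287 F [-0.7 -0.4 -0.1]
shift cm [ 0.69 -0.25  0.36]
turn [ 0.004 -0.003 -0.006]
shift cm if turned first [ 0.69 -0.24  0.36]
```

>>> arm_command --series '[[[0, 0, -0.006, 0.3, 0, 0.2, 0.1], [0, 0, 0, 0.2, 0, 0, 0.1], [0, 0, 0, 0.2, 0, 0, 0.1], [0, 0, 0, 0, 0, 0, 0.1]]]'

```text
time: 7.65
tool_pos: [0.4436, -0.3724, 0.0342]
tcp_rot: [2.013, 0.394, -2.005]
wrist_force: [-0.5, -0.7, -0.4]
width: 0.284
```

```bash
python3 -c "
from h import *
go(.441,-.370,.034,-68)"
```

```text
t 7.65 p [ 0.4436 -0.3724  0.0342] x [ 0.004  0.    -1.   ] y [ 0.378 -0.926  0.001] z [-0.926 -0.378 -0.004] w 0.284 F [-0.5 -0.7 -0.4]
shift cm [ 0.02 -0.32  0.15]
turn [ 0.004 -0.004 -0.001]
shift cm if turned first [ 0.02 -0.32  0.15]
```

>>> arm_command --series '[[[0, 0, 0, 0.1, 0, 0, 0.1], [0, 0, 0, 0.1, 0, 0, 0.1], [0, 0, 0, 0.1, 0, 0, 0.1]]]'

```text
time: 7.95
tool_pos: [0.4437, -0.3725, 0.031]
tcp_rot: [2.013, 0.394, -2.005]
wrist_force: [0.9, 1.2, 9.1]
width: 0.284
```

```bash
python3 -c "
from h import *
go(.441,-.370,.034,-68)"
```

```text
t 7.95 p [ 0.4437 -0.3725  0.031 ] x [ 0.004  0.    -1.   ] y [ 0.378 -0.926  0.001] z [-0.926 -0.378 -0.004] w 0.284 F [0.9 1.2 9.1]
shift cm [-0.3  -0.33  0.15]
turn [ 0.004 -0.004 -0.001]
shift cm if turned first [-0.3  -0.33  0.16]
```

The force rose to 9 N, so the chamber rests on the mat. Releasing and going up.

>>> arm_command --series '[[[0, 0, 0, 0, 0, 0, 0.4], [0, 0, 0, 0, 0, 0, 0.5], [0, 0, 0, -0.05, 0, 0, 0.6], [0, 0, 0, -1.5, 0, 0, 0.6], [0, 0, 0, -3, 0, 0, 0.6], [0, 0, 0, -4, 0, 0, 0.6], [0, 0, 0, -4, 0, 0, 0.8], [0, 0, 0, -4, 0, 0, 1], [0, 0, 0, 0, 0, 0, 1]]]'

```text
time: 8.85
tool_pos: [0.4427, -0.372, 0.207]
tcp_rot: [2.012, 0.395, -2.005]
wrist_force: [0.4, -0.1, 0.2]
width: 1.0
```

```bash
python3 -c "
from h import *
go(.620,.130,.2,-68)
im,d=bot.read_camera('scene');cv2.imwrite('pics/s3.png',cv2.resize(im[200:350,50:250],None,fx=4,fy=4,interpolation=2))"
```

```text
t 8.85 p [ 0.4427 -0.372   0.207 ] x [ 0.004  0.001 -1.   ] y [ 0.378 -0.926  0.001] z [-0.926 -0.378 -0.003] w 1.0 F [ 0.4 -0.1  0.2]
shift cm [  0.79 -39.76 -35.41]
turn [ 0.004 -0.003 -0.001]
shift cm if turned first [  0.7  -39.91 -35.25]
```

View pics/s3.png

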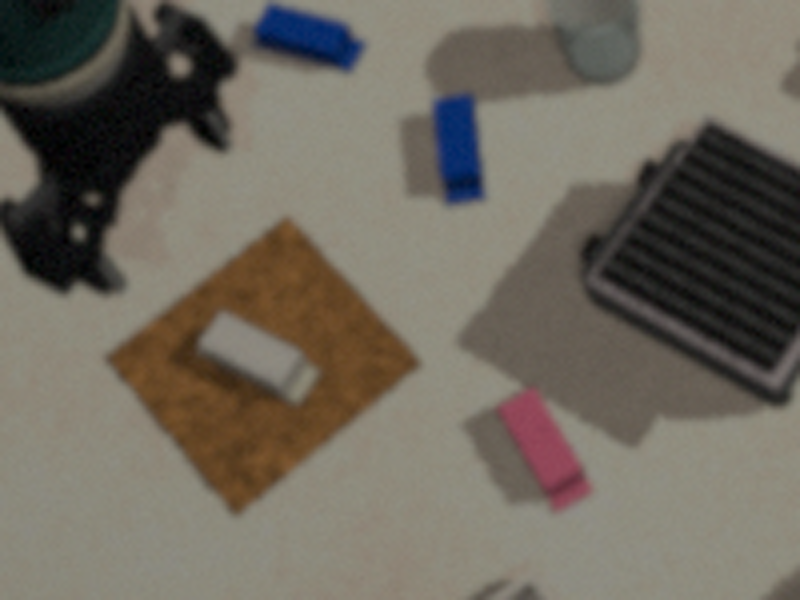

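The chamber lies on the middle of the mat at (258,357), let go. Next the tin.

>>> arm_command --series '[[[0, 0, 0, -0.05, -3.5, -3.1, 1], [0, 0, 0, -0.05, -3.5, -3.1, 1], [0, 0, 0, -0.05, -3.5, -3.1, 1], [0, 0, 0, -0.05, -3.5, -3.1, 1], [0, 0, 0, -0.05, -3.5, -3.1, 1], [0, 0, 0, -0.05, -3.5, -3.1, 1], [0, 0, 0, -0.05, -3.5, -3.1, 1], [0, 0, 0, -0.05, -3.5, -3.1, 1], [0, 0, 0, -0.05, -3.5, -3.1, 1], [0, 0, 0, 0, -2, -1.8, 1]]]'

```text
time: 9.9
tool_pos: [0.5889, 0.063, 0.2049]
tcp_rot: [2.008, 0.389, -2.024]
wrist_force: [-0.1, -0.3, 0.4]
width: 1.002
```

```bash
python3 -c "
from h import *
go(.620,.130,.16,-68)"
```

```text
t 9.9 p [0.5889 0.063  0.2049] x [-0.008  0.002 -1.   ] y [ 0.369 -0.93  -0.005] z [-0.929 -0.369  0.007] w 1.002 F [-0.1 -0.3  0.4]
shift cm [ 4.48 -5.05 -5.39]
turn [-0.006  0.007  0.005]
shift cm if turned first [ 4.49 -5.04 -5.39]
```

>>> arm_command --series '[[[0, 0.007, 0.005, 0.8, -2.3, -2.5, 1], [0, 0, 0, 1.2, -1.6, -1.8, 1], [0, 0, 0, 1, -0.4, -0.5, 1], [0, 0, 0, 0, 0, 0, 1], [0, 0, 0, 0, 0, 0, 1]]]'

```text
time: 10.4
tool_pos: [0.6151, 0.1269, 0.1697]
tcp_rot: [2.003, 0.392, -2.019]
wrist_force: [0.6, 1.3, -0.0]
width: 1.003
```

```bash
python3 -c "
from h import *
go(.620,.130,.094,-68)"
```

```text
t 10.4 p [0.6151 0.1269 0.1697] x [-0.007 -0.001 -1.   ] y [ 0.375 -0.927 -0.002] z [-0.927 -0.375  0.007] w 1.003 F [ 0.6  1.3 -0. ]
shift cm [ 7.57 -0.1  -0.63]
turn [0.    0.007 0.002]
shift cm if turned first [ 7.57 -0.11 -0.57]
```

>>> arm_command --series '[[[0, 0.007, 0, 2.2, 0, -0.3, 1], [0, 0, 0, 2, 0, -0.2, 1], [0, 0, 0, 1.2, 0, 0, 1], [0, 0, 0, 0.6, 0, 0, 1], [0, 0, 0, 0, 0, 0, 1]]]'

```text
time: 10.9
tool_pos: [0.6194, 0.1229, 0.1106]
tcp_rot: [2.015, 0.386, -2.013]
wrist_force: [-0.5, -1.0, -0.7]
width: 1.004
```

```bash
python3 -c "
from h import *
go(.620,.130,.094,-68)"
```

```text
t 10.9 p [0.6194 0.1229 0.1106] x [ 0.001  0.    -1.   ] y [ 0.37  -0.929  0.   ] z [-0.929 -0.37  -0.001] w 1.004 F [-0.5 -1.  -0.7]
shift cm [ 1.66 -0.63 -0.32]
turn [-0.005 -0.001 -0.   ]
shift cm if turned first [ 1.66 -0.63 -0.32]
```

>>> arm_command --series '[[[0, 0, 0, 0, -0.4, -0.3, 1], [0, 0, 0, 0.6, -0.2, 0, 1], [0, 0, 0, 0.5, 0, 0, 1], [0, 0, 0, 0, 0, 0, 1]]]'

```text
time: 11.3
tool_pos: [0.6217, 0.1299, 0.1018]
tcp_rot: [2.021, 0.385, -2.009]
wrist_force: [-0.9, -0.5, -0.1]
width: 0.999
```

```bash
python3 -c "
from h import *
go(.620,.130,.094,-68)"
```

```text
t 11.3 p [0.6217 0.1299 0.1018] x [ 0.006  0.001 -1.   ] y [ 0.369 -0.929  0.001] z [-0.929 -0.369 -0.006] w 0.999 F [-0.9 -0.5 -0.1]
shift cm [ 0.78 -0.08  0.16]
turn [-0.006 -0.006 -0.001]
shift cm if turned first [ 0.78 -0.08  0.16]
```

>>> arm_command --series '[[[0, -0.006, 0, 0.4, 0, 0.1, 1], [0, 0, 0, 0.3, 0, 0, 1], [0, 0, 0, 0, 0, 0, 0.8], [0, 0, 0, 0, 0, 0, 0.8]]]'

```text
time: 11.7
tool_pos: [0.6209, 0.1299, 0.0945]
tcp_rot: [2.013, 0.384, -2.014]
wrist_force: [0.4, -0.1, -0.6]
width: 0.798
```

```bash
python3 -c "
from h import *
go(.620,.130,.094,-68)"
```

```text
t 11.7 p [0.6209 0.1299 0.0945] x [-0.    -0.001 -1.   ] y [ 0.37  -0.929  0.001] z [-0.929 -0.37   0.001] w 0.798 F [ 0.4 -0.1 -0.6]
shift cm [ 0.05 -0.05  0.08]
turn [-0.005  0.001 -0.001]
shift cm if turned first [ 0.05 -0.05  0.08]
```

>>> arm_command --series '[[[0, 0, 0, 0, 0, 0, 0.5], [0, 0, 0, 0, 0, 0, 0.5], [0, 0, 0, 0, 0, 0, 0.5], [0, 0, 0, 0, 0, 0, 0.5], [0, 0, 0, 0, 0, 0, 0.5]]]' --newtons 30

```text
time: 12.2
tool_pos: [0.6212, 0.1299, 0.0948]
tcp_rot: [2.014, 0.384, -2.014]
wrist_force: [-0.0, 0.4, -0.5]
width: 0.647
```

```bash
python3 -c "
from h import *
go(.620,.130,.094,-68)"
```

```text
t 12.2 p [0.6212 0.1299 0.0948] x [ 0.001 -0.001 -1.   ] y [ 0.369 -0.929  0.001] z [-0.929 -0.369 -0.   ] w 0.647 F [-0.   0.4 -0.5]
shift cm [ 0.08 -0.06  0.11]
turn [-0.006 -0.    -0.001]
shift cm if turned first [ 0.08 -0.06  0.11]
```

Width 0.647 is 55 mm, which matches the 56 mm tin. Lifting it towards the shaker.

>>> arm_command --series '[[[0, 0, 0, -1.5, 0, 0, 0.5], [0, 0, 0, -2.5, 0, 0, 0.5], [0, 0, 0, -3, 0, 0, 0.5], [0, 0, 0, -2, 0, 0, 0.5], [0, 0, 0, 0, 0, 0, 0.5]]]'

```text
time: 12.7
tool_pos: [0.62, 0.1297, 0.1895]
tcp_rot: [2.011, 0.384, -2.017]
wrist_force: [0.7, 0.2, 0.0]
width: 0.64
```

```bash
python3 -c "
from h import *
go(.604,-.122,.18,-68)
im,d=bot.read_camera('scene');cv2.imwrite('pics/s4.png',cv2.resize(im[100:300,180:400],None,fx=3,fy=3,interpolation=2))"
```

```text
t 12.7 p [0.62   0.1297 0.1895] x [-0.002 -0.002 -1.   ] y [ 0.369 -0.929  0.001] z [-0.929 -0.369  0.003] w 0.64 F [0.7 0.2 0. ]
shift cm [ 1.   22.8  10.78]
turn [-0.006  0.003 -0.001]
shift cm if turned first [ 0.95 22.74 10.92]
```

View pics/s4.png

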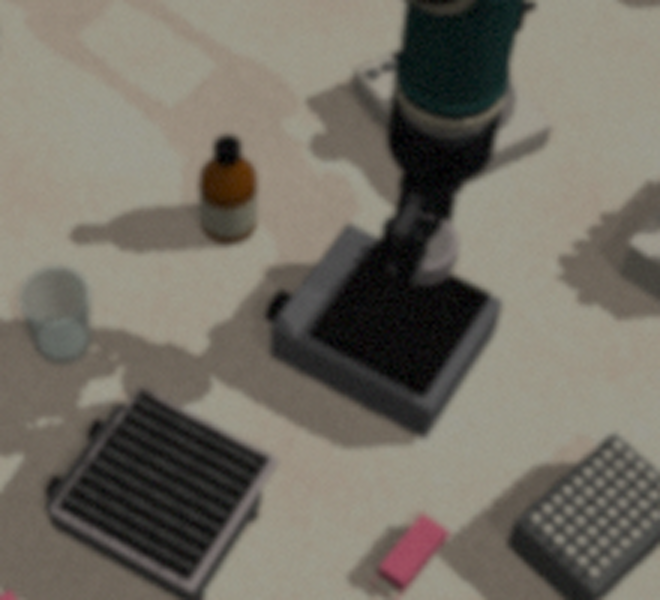

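The tin is held in the jaws at (430,250), clear of the plate. Carrying it to the shaker.

>>> arm_command --series '[[[0, 0, 0, 0, 3.5, 1.7, 0.5], [0, 0, 0, 0, 4, 1.9, 0.5], [0, 0, 0, 0, 4, 1.9, 0.5], [0, 0, 0, 0, 4, 1.9, 0.5], [0, 0, 0, 0.2, 3, 1.5, 0.5], [0, 0, 0, 0.2, 2, 0.9, 0.5], [0, 0, 0, 0, 0.5, 0.2, 0.5], [0, 0, 0, 0, 0, 0, 0.5]]]'

```text
time: 13.55
tool_pos: [0.5979, -0.1085, 0.1745]
tcp_rot: [1.997, 0.393, -2.031]
wrist_force: [-0.3, 0.3, -0.5]
width: 0.643
```

```bash
python3 -c "
from h import *
go(.604,-.122,.12,-68)"
```

```text
t 13.55 p [ 0.5979 -0.1085  0.1745] x [-0.017  0.001 -1.   ] y [ 0.372 -0.928 -0.007] z [-0.928 -0.372  0.016] w 0.643 F [-0.3  0.3 -0.5]
shift cm [ 5.43  1.51 -0.15]
turn [-0.002  0.016  0.007]
shift cm if turned first [ 5.45  1.48 -0.06]
```

>>> arm_command --series '[[[0, 0.016, 0.007, 1.2, 0.7, 0, 0.5], [0, 0, 0, 1.5, 0.5, 0, 0.5], [0, 0, 0, 1.5, 0.2, 0, 0.5], [0, 0, 0, 0.6, 0, 0, 0.5], [0, 0, 0, 0, 0, 0, 0.5]]]'

```text
time: 14.05
tool_pos: [0.6022, -0.117, 0.1211]
tcp_rot: [2.009, 0.396, -2.015]
wrist_force: [0.3, 0.3, -0.7]
width: 0.636
```

```bash
python3 -c "
from h import *
go(.604,-.122,.107,-68)"
```

```text
t 14.05 p [ 0.6022 -0.117   0.1211] x [-0.004  0.003 -1.   ] y [ 0.375 -0.927 -0.004] z [-0.927 -0.375  0.002] w 0.636 F [ 0.3  0.3 -0.7]
shift cm [1.4  0.54 0.02]
turn [0.001 0.002 0.004]
shift cm if turned first [1.41 0.53 0.02]
```

>>> arm_command --series '[[[0, 0, 0.004, 0.3, 0.4, 0, 0.5], [0, 0, 0, 0.3, 0.1, 0, 0.5], [0, 0, 0, 0.2, 0, 0, 0.5], [0, 0, 0, 0.1, 0, 0, 0.5], [0, 0, 0, 0, 0, 0, 0.5]]]'

```text
time: 14.55
tool_pos: [0.6053, -0.1211, 0.1123]
tcp_rot: [2.009, 0.392, -2.01]
wrist_force: [0.2, 0.6, -0.5]
width: 0.638
```

```bash
python3 -c "
from h import *
go(.604,-.122,.107,-68)"
```

```text
t 14.55 p [ 0.6053 -0.1211  0.1123] x [-0.001 -0.001 -1.   ] y [ 0.377 -0.926  0.001] z [-0.926 -0.377  0.001] w 0.638 F [ 0.2  0.6 -0.5]
shift cm [0.53 0.04 0.15]
turn [ 0.002  0.001 -0.001]
shift cm if turned first [0.53 0.04 0.15]
```

>>> arm_command --series '[[[0, 0, 0, 0.2, 0, 0.1, 0.5], [0, 0, 0, 0.15, 0, 0, 0.5], [0, 0, 0, 0.1, 0, 0, 0.5], [0, 0, 0, 0.05, 0, 0, 0.5]]]'

```text
time: 14.95
tool_pos: [0.6048, -0.1217, 0.1079]
tcp_rot: [2.01, 0.391, -2.009]
wrist_force: [-0.4, -0.8, -1.6]
width: 0.639
```

```bash
python3 -c "
from h import *
go(.604,-.122,.107,-68)"
```

```text
t 14.95 p [ 0.6048 -0.1217  0.1079] x [ 0.001 -0.001 -1.   ] y [ 0.376 -0.926  0.002] z [-0.926 -0.376 -0.   ] w 0.639 F [-0.4 -0.8 -1.6]
shift cm [ 0.09 -0.    0.08]
turn [ 0.002 -0.    -0.002]
shift cm if turned first [ 0.09 -0.    0.08]
```

>>> arm_command --series '[[[0, 0, 0, 0.1, 0, 0.08, 0.5], [0, 0, 0, 0.1, 0, 0, 0.5]]]'

```text
time: 15.15
tool_pos: [0.6041, -0.1221, 0.1067]
tcp_rot: [2.01, 0.391, -2.009]
wrist_force: [-4.3, 0.8, 8.8]
width: 0.641
```

>>> arm_command --series '[[[0, 0, 0, 0, 0, 0, 0.75], [0, 0, 0, 0, 0, 0, 0.9], [0, 0, 0, 0, 0, 0, 1], [0, 0, 0, -1.5, 0, 0, 1], [0, 0, 0, -3, 0, 0, 1], [0, 0, 0, -4, 0, 0, 1], [0, 0, 0, -3, 0, 0, 1], [0, 0, 0, 0, 0, 0, 1]]]'

```text
time: 15.95
tool_pos: [0.6037, -0.1219, 0.2283]
tcp_rot: [2.01, 0.391, -2.009]
wrist_force: [0.5, -0.8, 1.0]
width: 0.999
```

```bash
python3 -c "
from h import *
go(.4725,.351,.22,-68)
im,d=bot.read_camera('scene');cv2.imwrite('pics/s5.png',cv2.resize(im[100:300,180:400],None,fx=3,fy=3,interpolation=2))"
```

```text
t 15.95 p [ 0.6037 -0.1219  0.2283] x [ 0.    -0.001 -1.   ] y [ 0.376 -0.926  0.001] z [-0.926 -0.376  0.   ] w 0.999 F [ 0.5 -0.8  1. ]
shift cm [  0.77 -48.75  -5.65]
turn [ 0.002  0.    -0.001]
shift cm if turned first [  0.83 -48.76  -5.55]
```

View pics/s5.png

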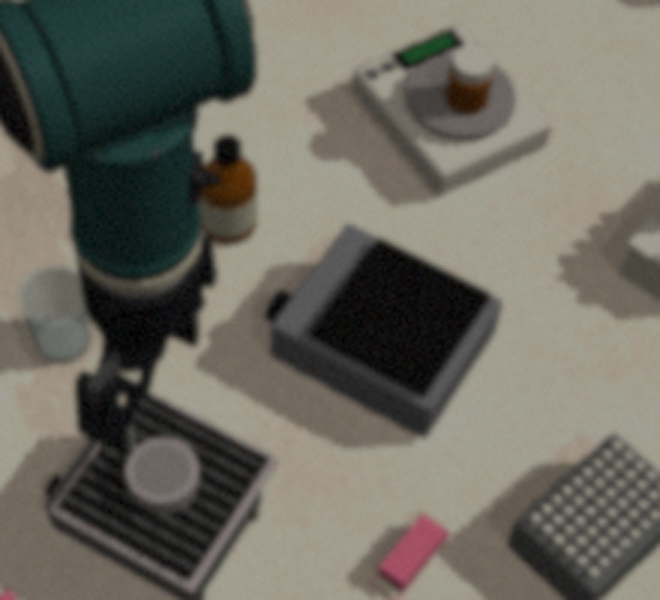

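The tin lies in the middle of the shaker pad (162,470). Now to the jar.

>>> arm_command --series '[[[0, 0, 0, 0, -4.6, -0.5, 1], [0, 0, 0, -0.05, -4.6, -0.5, 1], [0, 0, 0, -0.05, -4.6, -0.5, 1], [0, 0, 0, -0.05, -4.6, -0.5, 1], [0, 0, 0, -0.05, -4.6, -0.5, 1], [0, 0, 0, -0.05, -4.6, -0.5, 1], [0, 0, 0, -0.05, -4.6, -0.5, 1], [0, 0, 0, 0, -4.6, -0.5, 1], [0, 0, 0, 0, -4, -0.5, 1], [0, 0, 0, 0, -2, -0.2, 1]]]'

```text
time: 17.0
tool_pos: [0.4763, 0.3022, 0.218]
tcp_rot: [1.997, 0.381, -2.031]
wrist_force: [1.4, -0.2, -0.2]
width: 0.999
```

```bash
python3 -c "
from h import *
go(.4725,.351,.18,-68)"
```

```text
t 17.0 p [0.4763 0.3022 0.218 ] x [-0.016 -0.006 -1.   ] y [ 0.368 -0.93  -0.001] z [-0.93  -0.368  0.017] w 0.999 F [ 1.4 -0.2 -0.2]
shift cm [ 3.78 -4.68 -1.51]
turn [-0.007  0.017  0.001]
shift cm if turned first [ 3.8  -4.67 -1.48]
```

>>> arm_command --series '[[[0, 0.017, 0, 0.8, -2, -0.6, 1], [0, 0, 0, 0.8, -1.6, -0.6, 1], [0, 0, 0, 0.7, -0.5, -0.2, 1], [0, 0, 0, 0, 0, 0, 1], [0, 0, 0, 0, 0, 0, 1]]]'

```text
time: 17.5
tool_pos: [0.4698, 0.348, 0.1882]
tcp_rot: [2.002, 0.385, -2.019]
wrist_force: [-0.0, -0.3, -0.7]
width: 1.0
```

```bash
python3 -c "
from h import *
go(.4725,.351,.14,-68)"
```

```text
t 17.5 p [0.4698 0.348  0.1882] x [-0.008 -0.005 -1.   ] y [ 0.373 -0.928  0.002] z [-0.928 -0.373  0.009] w 1.0 F [-0.  -0.3 -0.7]
shift cm [ 4.82 -0.19 -0.4 ]
turn [-0.002  0.009 -0.002]
shift cm if turned first [ 4.82 -0.18 -0.36]
```

>>> arm_command --series '[[[0, 0.009, 0, 1.5, -0.3, -0.3, 1], [0, 0, 0, 1.5, -0.2, -0.1, 1], [0, 0, 0, 1, -0.2, 0, 1], [0, 0, 0, 0, 0, 0, 1]]]'

```text
time: 17.9
tool_pos: [0.4728, 0.3529, 0.147]
tcp_rot: [2.015, 0.382, -2.013]
wrist_force: [-0.2, -1.2, 1.4]
width: 1.0
```

```bash
python3 -c "
from h import *
go(.4725,.351,.083,-68)"
```

```text
t 17.9 p [0.4728 0.3529 0.147 ] x [ 0.001 -0.003 -1.   ] y [ 0.369 -0.929  0.003] z [-0.929 -0.369 -0.   ] w 1.0 F [-0.2 -1.2  1.4]
shift cm [6.4  0.15 0.1 ]
turn [-0.006 -0.    -0.003]
shift cm if turned first [6.4  0.16 0.1 ]
```

>>> arm_command --series '[[[0, 0, 0, 1.5, -0.1, 0, 1], [0, 0, 0, 1.5, -0.1, 0, 1], [0, 0, 0, 1.5, -0.1, 0, 1], [0, 0, 0, 0.5, 0, 0, 1], [0, 0, 0, 0, 0, 0, 0.8]]]'

```text
time: 18.4
tool_pos: [0.4719, 0.355, 0.0926]
tcp_rot: [2.014, 0.381, -2.014]
wrist_force: [0.6, -0.1, 0.1]
width: 0.859
```

```bash
python3 -c "
from h import *
go(.4725,.351,.083,-68)"
```

```text
t 18.4 p [0.4719 0.355  0.0926] x [ 0.001 -0.003 -1.   ] y [ 0.368 -0.93   0.003] z [-0.93  -0.368  0.   ] w 0.859 F [ 0.6 -0.1  0.1]
shift cm [0.97 0.4  0.09]
turn [-0.007  0.    -0.003]
shift cm if turned first [0.96 0.4  0.09]
```

>>> arm_command --series '[[[0, 0, 0, 0.4, 0.3, 0.1, 0.8], [0, 0, 0, 0.4, 0.1, 0, 0.8], [0, 0, 0, 0, 0, 0, 0.75]]]'

```text
time: 18.7
tool_pos: [0.4727, 0.3509, 0.0843]
tcp_rot: [2.015, 0.381, -2.013]
wrist_force: [-0.1, -0.4, -0.2]
width: 0.75
```

```bash
python3 -c "
from h import *
go(.4725,.351,.083,-68)
im,d=bot.read_camera('scene');cv2.imwrite('pics/s6.png',cv2.resize(im[80:210,260:400],None,fx=4,fy=4,interpolation=2))"
```

```text
t 18.7 p [0.4727 0.3509 0.0843] x [ 0.001 -0.003 -1.   ] y [ 0.368 -0.93   0.003] z [-0.93  -0.368 -0.   ] w 0.75 F [-0.1 -0.4 -0.2]
shift cm [ 0.13 -0.02  0.02]
turn [-0.007 -0.    -0.003]
shift cm if turned first [ 0.13 -0.02  0.02]
```

View pics/s6.png

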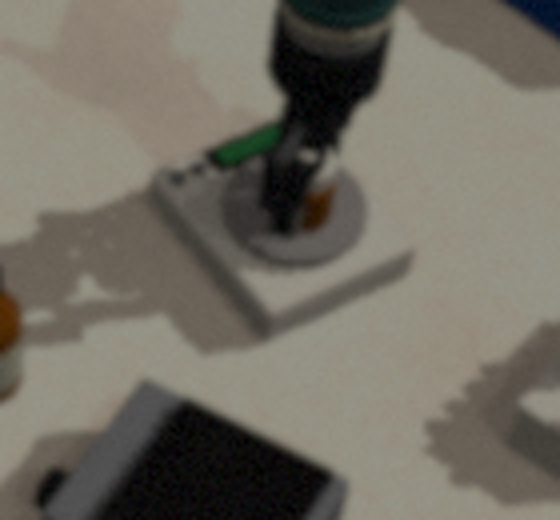

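The jar stands upright between the jaws at (318,195). Closing.

>>> arm_command --series '[[[0, 0, 0, 0, 0, 0, 0.55], [0, 0, 0, 0, 0, 0, 0.45], [0, 0, 0, 0, 0, 0, 0.3], [0, 0, 0, 0, 0, 0, 0.3], [0, 0, 0, 0, 0, 0, 0.3], [0, 0, 0, 0, 0, 0, 0.3]]]' --newtons 30

```text
time: 19.35
tool_pos: [0.4736, 0.3515, 0.086]
tcp_rot: [2.018, 0.383, -2.011]
wrist_force: [0.1, -0.1, -0.7]
width: 0.456
```

```bash
python3 -c "
from h import *
go(.606,.130,.19,-68)"
```

```text
t 19.35 p [0.4736 0.3515 0.086 ] x [ 0.004 -0.001 -1.   ] y [ 0.368 -0.93   0.002] z [-0.93  -0.368 -0.003] w 0.456 F [ 0.1 -0.1 -0.7]
shift cm [-10.32  25.5   -4.18]
turn [-0.007 -0.003 -0.002]
shift cm if turned first [-10.4   25.5   -3.98]
```

Width 0.456 is 38.8 mm. The other grips also read 0.4 to 1 mm low, so this matches the 40 mm glass body. Lifting.

>>> arm_command --series '[[[0, 0, 0, -1.5, 0, 0, 0.3], [0, 0, 0, -2.5, 0, 0, 0.3], [0, 0, 0, -3, 0, 0, 0.3], [0, 0, 0, -3, 1, 0, 0.3], [0, 0, 0, -1, 3, -0.5, 0.3], [0, 0, 0, 0, 3, -0.5, 0.3], [0, 0, 0, 0, 3, -0.5, 0.3], [0, 0, 0, 0, 3, -0.5, 0.3], [0, 0, 0, 0, 3, -0.5, 0.3], [0, 0, 0, 0, 2, -0.4, 0.3]]]'

```text
time: 20.35
tool_pos: [0.5699, 0.1933, 0.2132]
tcp_rot: [2.024, 0.391, -1.998]
wrist_force: [0.4, 0.2, -0.9]
width: 0.46
```

```bash
python3 -c "
from h import *
go(.606,.130,.16,-68)
im,d=bot.read_camera('scene');cv2.imwrite('pics/s7.png',cv2.resize(im[80:260,240:400],None,fx=3,fy=3,interpolation=2))"
```

```text
t 20.35 p [0.5699 0.1933 0.2132] x [ 0.013  0.002 -1.   ] y [ 0.375 -0.927  0.003] z [-0.927 -0.375 -0.013] w 0.46 F [ 0.4  0.2 -0.9]
shift cm [ 5.35  7.2  -0.91]
turn [ 0.    -0.013 -0.003]
shift cm if turned first [ 5.32  7.22 -0.97]
```

View pics/s7.png

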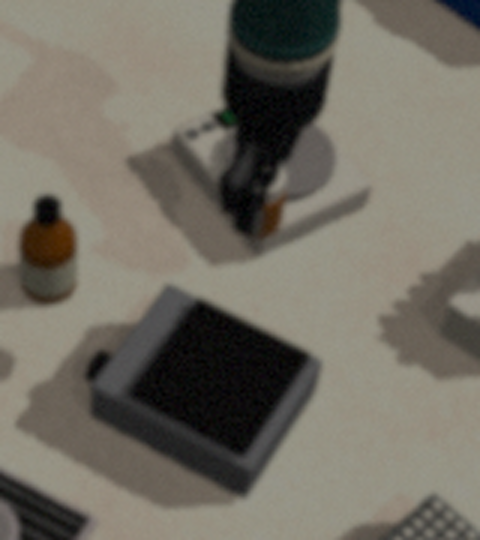

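The jar is held upright at (272,205), and the pan is empty.

>>> arm_command --series '[[[0, -0.013, 0, 0.5, 2.5, -0.4, 0.3], [0, 0, 0, 1, 2, -0.3, 0.3], [0, 0, 0, 1.2, 1.5, -0.2, 0.3], [0, 0, 0, 1.2, 0.5, 0, 0.3], [0, 0, 0, 0.8, 0, 0, 0.3], [0, 0, 0, 0, 0, 0, 0.3]]]'

```text
time: 21.0
tool_pos: [0.6065, 0.1323, 0.1693]
tcp_rot: [2.018, 0.384, -2.006]
wrist_force: [0.2, 0.3, -0.8]
width: 0.457
```

```bash
python3 -c "
from h import *
go(.606,.130,.11,-68)"
```

```text
t 21.0 p [0.6065 0.1323 0.1693] x [ 0.006 -0.002 -1.   ] y [ 0.371 -0.928  0.004] z [-0.928 -0.371 -0.005] w 0.457 F [ 0.2  0.3 -0.8]
shift cm [5.93 0.17 0.16]
turn [-0.004 -0.005 -0.004]
shift cm if turned first [5.93 0.19 0.13]
```

>>> arm_command --series '[[[0, -0.005, -0.004, 1.5, 0.1, 0.1, 0.3], [0, 0, 0, 1.5, 0, 0, 0.3], [0, 0, 0, 1.3, 0, 0, 0.3], [0, 0, 0, 0.6, 0, 0, 0.3], [0, 0, 0, 0, 0, 0, 0.3]]]'

```text
time: 21.5
tool_pos: [0.6039, 0.1334, 0.1151]
tcp_rot: [2.009, 0.392, -2.015]
wrist_force: [-1.2, 0.6, -1.2]
width: 0.454
```

```bash
python3 -c "
from h import *
go(.606,.130,.098,-68)"
```

```text
t 21.5 p [0.6039 0.1334 0.1151] x [-0.003  0.001 -1.   ] y [ 0.374 -0.927 -0.002] z [-0.927 -0.374  0.002] w 0.454 F [-1.2  0.6 -1.2]
shift cm [ 1.71  0.4  -0.07]
turn [-0.     0.002  0.002]
shift cm if turned first [ 1.71  0.4  -0.07]
```

>>> arm_command --series '[[[0, 0, 0, 0.5, 0.3, 0, 0.3], [0, 0, 0, 0.4, 0.1, 0, 0.3], [0, 0, 0, 0.2, 0, 0, 0.3], [0, 0, 0, 0, 0, 0, 0.3]]]'

```text
time: 21.9
tool_pos: [0.6062, 0.1296, 0.1039]
tcp_rot: [2.01, 0.392, -2.013]
wrist_force: [-0.3, 0.4, -1.3]
width: 0.456
```

```bash
python3 -c "
from h import *
go(.606,.130,.098,-68)"
```

```text
t 21.9 p [0.6062 0.1296 0.1039] x [-0.002  0.001 -1.   ] y [ 0.374 -0.927 -0.001] z [-0.927 -0.374  0.001] w 0.456 F [-0.3  0.4 -1.3]
shift cm [ 0.59 -0.04  0.01]
turn [-0.     0.001  0.001]
shift cm if turned first [ 0.59 -0.04  0.01]
```

>>> arm_command --series '[[[0, 0, 0, 0.2, 0, 0, 0.3], [0, 0, 0, 0.15, 0, 0, 0.3], [0, 0, 0, 0.1, 0, 0, 0.3]]]'

```text
time: 22.2
tool_pos: [0.6072, 0.1296, 0.1003]
tcp_rot: [2.013, 0.392, -2.011]
wrist_force: [0.1, -0.2, -1.1]
width: 0.456
```

>>> arm_command --series '[[[0, 0, 0, 0.1, 0, 0.1, 0.3], [0, 0, 0, 0.1, 0, 0, 0.3]]]'

```text
time: 22.4
tool_pos: [0.6063, 0.1293, 0.0987]
tcp_rot: [2.013, 0.392, -2.011]
wrist_force: [-3.1, -1.0, 6.0]
width: 0.456
```

Contact at 6 N and the expected height. Releasing.

>>> arm_command --series '[[[0, 0, 0, 0.05, 0, 0, 0.55], [0, 0, 0, 0, 0, 0, 0.7], [0, 0, 0, 0, 0, 0, 0.85], [0, 0, 0, 0, 0, 0, 1], [0, 0, 0, -1.5, 0, 0, 1], [0, 0, 0, -3, 0, 0, 1], [0, 0, 0, -4, 0, 0, 1], [0, 0, 0, -3, 0, 0, 1], [0, 0, 0, 0, 0, 0, 1]]]'

```text
time: 23.3
tool_pos: [0.606, 0.1292, 0.2203]
tcp_rot: [2.013, 0.392, -2.011]
wrist_force: [0.3, -1.2, 0.8]
width: 1.0
```

```bash
python3 -c "
from h import *
go(.443,-.372,.22,-68)
im,d=bot.read_camera('scene');cv2.imwrite('pics/s8.png',cv2.resize(im[80:280,180:400],None,fx=3,fy=3,interpolation=2))
P=depthpts('scene',d)
m=(abs(P[...,0]-.443)<.05)&(abs(P[...,1]+.372)<.05)&(P[...,2]>.02)&(P[...,2]<.03);Q=P[m][:,:2]
print(len(Q),Q.mean(0),cv2.minAreaRect(Q.astype(np.float32)*1000))
e,V=np.linalg.eigh(np.cov(Q.T));print(V[:,1])"
```

```text
t 23.3 p [0.606  0.1292 0.2203] x [ 0.001  0.001 -1.   ] y [ 0.374 -0.927 -0.001] z [-0.927 -0.374 -0.001] w 1.0 F [ 0.3 -1.2  0.8]
shift cm [-0.05 40.37 33.88]
turn [-0.    -0.001  0.001]
shift cm if turned first [3.000e-02 4.036e+01 3.389e+01]
231 [ 0.44440168 -0.37164736] ((443.39990234375, -371.52362060546875), (59.34693908691406, 24.929332733154297), 21.625246047973633)
[-0.92762155 -0.37352143]
```

View pics/s8.png

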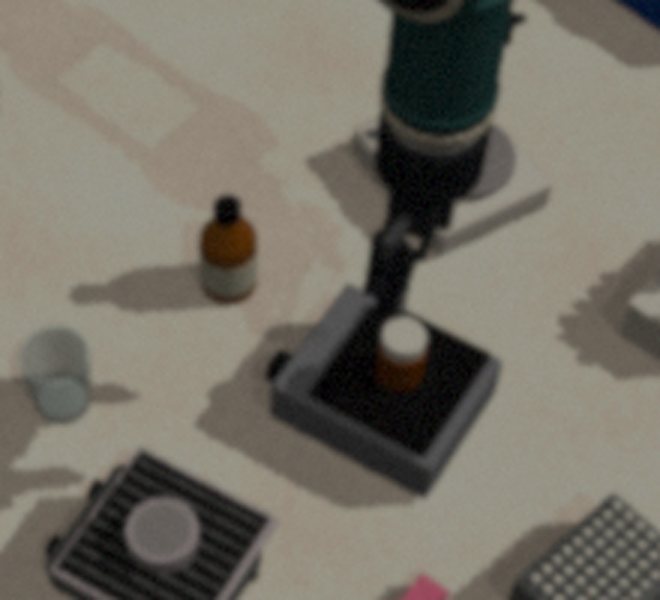

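The jar stands upright on the middle of the black plate (403,352). The chamber measures (0.444,-0.372) with its yaw in line with the jaws. Going to fetch it.

>>> arm_command --series '[[[0, 0, 0, -0.05, 3.5, 3, 0.8], [0, 0, 0, -0.05, 3.5, 3, 0.6], [0, 0, 0, -0.05, 3.5, 3, 0.6], [0, 0, 0, -0.05, 3.5, 3, 0.6], [0, 0, 0, -0.05, 3.5, 3, 0.6], [0, 0, 0, -0.05, 3.5, 3, 0.6], [0, 0, 0, 0, 3.5, 3, 0.6], [0, 0, 0, 0, 3.5, 3, 0.6], [0, 0, 0, 0, 3.5, 3, 0.6], [0, 0, 0, 0, 2, 1.7, 0.6]]]'

```text
time: 24.35
tool_pos: [0.4552, -0.2977, 0.2106]
tcp_rot: [1.997, 0.41, -2.022]
wrist_force: [0.2, 0.3, 0.2]
width: 0.597
```

```bash
python3 -c "
from h import *
go(.4435,-.3715,.15,-68)"
```

```text
t 24.35 p [ 0.4552 -0.2977  0.2106] x [-0.014  0.007 -1.   ] y [ 0.383 -0.924 -0.011] z [-0.923 -0.384  0.01 ] w 0.597 F [0.2 0.3 0.2]
shift cm [6.03 6.44 3.85]
turn [0.01  0.01  0.011]
shift cm if turned first [6.06 6.41 3.85]
```

>>> arm_command --series '[[[0.01, 0.01, 0.01, 1, 2.5, 1.5, 0.6], [0, 0, 0, 1.2, 2, 1.3, 0.6], [0, 0, 0, 1.5, 1.2, 0.7, 0.6], [0, 0, 0, 1, 0.4, 0.2, 0.6], [0, 0, 0, 0.6, 0, 0, 0.6], [0, 0, 0, 0, 0, 0, 0.6]]]'

```text
time: 24.95
tool_pos: [0.438, -0.3707, 0.1486]
tcp_rot: [2.013, 0.395, -2.025]
wrist_force: [0.1, 0.9, -0.4]
width: 0.602
```

```bash
python3 -c "
from h import *
go(.4435,-.3715,.06,-68)"
```

```text
t 24.95 p [ 0.438  -0.3707  0.1486] x [-0.008  0.009 -1.   ] y [ 0.368 -0.93  -0.011] z [-0.93  -0.368  0.004] w 0.602 F [ 0.1  0.9 -0.4]
shift cm [ 8.85  0.38 -0.52]
turn [-0.007  0.004  0.011]
shift cm if turned first [ 8.86  0.29 -0.48]
```

>>> arm_command --series '[[[0, 0.004, 0.011, 2.2, 0.1, -0.3, 0.6], [0, 0, 0, 2.2, 0, -0.3, 0.6], [0, 0, 0, 2, 0, 0, 0.6], [0, 0, 0, 1.2, 0, 0, 0.6], [0, 0, 0, 0, 0, 0, 0.6]]]'

```text
time: 25.45
tool_pos: [0.4479, -0.3649, 0.0726]
tcp_rot: [2.014, 0.388, -2.007]
wrist_force: [0.2, 1.2, -0.0]
width: 0.602
```

```bash
python3 -c "
from h import *
go(.4435,-.3715,.03,-68)"
```

```text
t 25.45 p [ 0.4479 -0.3649  0.0726] x [ 0.004 -0.002 -1.   ] y [ 0.374 -0.927  0.003] z [-0.927 -0.374 -0.003] w 0.602 F [ 0.2  1.2 -0. ]
shift cm [4.26 0.44 0.67]
turn [-0.001 -0.003 -0.003]
shift cm if turned first [4.26 0.45 0.65]
```

>>> arm_command --series '[[[0, 0, 0, 0.8, 0.4, 0.5, 0.6], [0, 0, 0, 1, 0, 0.1, 0.6], [0, 0, 0, 0.8, 0, 0, 0.6], [0, 0, 0, 0, 0, 0, 0.6]]]'

```text
time: 25.85
tool_pos: [0.4456, -0.3721, 0.0475]
tcp_rot: [2.015, 0.385, -2.002]
wrist_force: [0.3, -0.6, 0.1]
width: 0.602
```

```bash
python3 -c "
from h import *
go(.4435,-.3715,.03,-68)"
```

```text
t 25.85 p [ 0.4456 -0.3721  0.0475] x [ 0.007 -0.005 -1.   ] y [ 0.375 -0.927  0.007] z [-0.927 -0.375 -0.005] w 0.602 F [ 0.3 -0.6  0.1]
shift cm [ 1.75 -0.15  0.18]
turn [ 0.001 -0.005 -0.007]
shift cm if turned first [ 1.75 -0.14  0.17]
```

>>> arm_command --series '[[[0, -0.005, -0.006, 0.7, -0.1, 0.2, 0.6], [0, 0, 0, 0.5, 0, 0, 0.6], [0, 0, 0, 0.3, 0, 0, 0.6], [0, 0, 0, 0, 0, 0, 0.6]]]'

```text
time: 26.25
tool_pos: [0.4435, -0.3726, 0.0317]
tcp_rot: [2.011, 0.389, -2.01]
wrist_force: [-0.0, -0.2, -0.5]
width: 0.601
```

```bash
python3 -c "
from h import *
go(.4435,-.3715,.03,-68)"
```

```text
t 26.25 p [ 0.4435 -0.3726  0.0317] x [ 0.001 -0.001 -1.   ] y [ 0.375 -0.927  0.001] z [-0.927 -0.375  0.   ] w 0.601 F [-0.  -0.2 -0.5]
shift cm [ 0.17 -0.11 -0.04]
turn [ 0.     0.    -0.001]
shift cm if turned first [ 0.17 -0.11 -0.04]
```

>>> arm_command --series '[[[0, 0, 0, 0, 0, 0, 0.3], [0, 0, 0, 0, 0, 0, 0.1], [0, 0, 0, 0, 0, 0, 0.1], [0, 0, 0, 0, 0, 0, 0.1], [0, 0, 0, 0, 0, 0, 0.1], [0, 0, 0, 0, 0, 0, 0.1]]]' --newtons 30

```text
time: 26.85
tool_pos: [0.444, -0.373, 0.0325]
tcp_rot: [2.011, 0.388, -2.009]
wrist_force: [0.0, -0.9, -0.7]
width: 0.285
```

```bash
python3 -c "
from h import *
go(.465,.352,.22,-68)"
```

```text
t 26.85 p [ 0.444  -0.373   0.0325] x [ 0.002 -0.002 -1.   ] y [ 0.375 -0.927  0.003] z [-0.927 -0.375 -0.001] w 0.285 F [ 0.  -0.9 -0.7]
shift cm [-18.91 -66.38 -29.12]
turn [ 0.    -0.001 -0.003]
shift cm if turned first [-18.75 -66.43 -29.1 ]
```

>>> arm_command --series '[[[0, 0, 0, -1.5, 0, 0, 0.1], [0, 0, 0, -3, 0, 0, 0.1], [0, 0, 0, -4, 0, 0, 0.1], [0, 0, 0, -4, 0, 0, 0.1], [0, 0, 0, -4, 0, 0, 0.1], [0, 0, 0, -2.5, 0, 0, 0.1], [0, 0, 0, 0, 0, 0, 0.1]]]'

```text
time: 27.55
tool_pos: [0.4429, -0.3717, 0.2346]
tcp_rot: [2.011, 0.389, -2.01]
wrist_force: [0.4, -0.7, -0.8]
width: 0.282
```

```bash
python3 -c "
from h import *
go(.56,0,.22,-68)"
```

```text
t 27.55 p [ 0.4429 -0.3717  0.2346] x [ 0.001 -0.002 -1.   ] y [ 0.375 -0.927  0.002] z [-0.927 -0.375 -0.   ] w 0.282 F [ 0.4 -0.7 -0.8]
shift cm [  1.41 -30.07 -24.79]
turn [ 0.    -0.    -0.002]
shift cm if turned first [  1.46 -30.07 -24.78]
```

>>> arm_command --series '[[[0, 0, 0, -0.05, -2.5, -2, 0.1], [0, 0, 0, -0.05, -3.3, -2.7, 0.1], [0, 0, 0, -0.05, -3.3, -2.7, 0.1], [0, 0, 0, -0.05, -3.3, -2.7, 0.1], [0, 0, 0, -0.05, -3.3, -2.7, 0.1], [0, 0, 0, -0.05, -3.3, -2.7, 0.1], [0, 0, 0, -0.05, -3.3, -2.7, 0.1], [0, 0, 0, -0.05, -3.3, -2.7, 0.1], [0, 0, 0, 0, -3.3, -2, 0.1], [0, 0, 0, 0, -3.3, -1, 0.1]]]'

```text
time: 28.55
tool_pos: [0.5437, 0.0264, 0.2331]
tcp_rot: [2.012, 0.378, -2.019]
wrist_force: [-0.3, -0.6, -0.6]
width: 0.285
```

```bash
python3 -c "
from h import *
go(.465,.352,.2,-68)"
```

```text
t 28.55 p [0.5437 0.0264 0.2331] x [-0.003 -0.004 -1.   ] y [ 0.365 -0.931  0.003] z [-0.931 -0.365  0.004] w 0.285 F [-0.3 -0.6 -0.6]
shift cm [  3.19 -33.19  -4.59]
turn [-0.01   0.004 -0.003]
shift cm if turned first [  3.31 -33.14  -4.9 ]
```

>>> arm_command --series '[[[-0.01, 0, 0, 0, -4.2, -0.6, 0.1], [0, 0, 0, 0, -4.2, -0.6, 0.1], [0, 0, 0, 0, -4.2, -0.6, 0.1], [0, 0, 0, 0, -4.2, -0.6, 0.1], [0, 0, 0, 0, -4.2, -0.6, 0.1], [0, 0, 0, 0, -4, -0.6, 0.1], [0, 0, 0, 0.5, -3, -0.5, 0.1], [0, 0, 0, 0.5, -1.5, -0.3, 0.1], [0, 0, 0, 0, 0, 0, 0.1], [0, 0, 0, 0, 0, 0, 0.1]]]'

```text
time: 29.55
tool_pos: [0.463, 0.3292, 0.2123]
tcp_rot: [1.987, 0.39, -2.022]
wrist_force: [0.1, 0.0, -1.8]
width: 0.28
```

```bash
python3 -c "
from h import *
go(.465,.352,.12,-68)
im,d=bot.read_camera('scene');cv2.imwrite('pics/s9.png',cv2.resize(im[70:200,240:400],None,fx=4,fy=4,interpolation=2))"
```

```text
t 29.55 p [0.463  0.3292 0.2123] x [-0.015 -0.01  -1.   ] y [ 0.381 -0.924  0.003] z [-0.924 -0.381  0.018] w 0.28 F [ 0.1  0.  -1.8]
shift cm [ 9.2  -2.06 -1.22]
turn [ 0.007  0.018 -0.003]
shift cm if turned first [ 9.23 -2.04 -1.04]
```

View pics/s9.png

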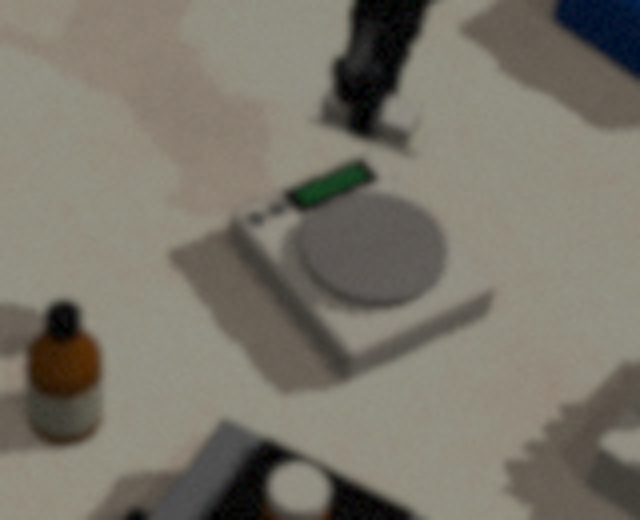

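The chamber is held level (ends at 330,105 and 400,120) and the pan is bare, so I refine its centre in the same look as the next move.

>>> arm_command --series '[[[0, 0.018, 0, 1.5, -1, -0.5, 0.1], [0, 0, 0, 1.8, -0.8, -0.4, 0.1], [0, 0, 0, 1.8, -0.3, -0.1, 0.1], [0, 0, 0, 1.5, 0, 0, 0.1], [0, 0, 0, 0.5, 0, 0, 0.1], [0, 0, 0, 0, 0, 0, 0.1]]]'

```text
time: 30.2
tool_pos: [0.4689, 0.3447, 0.1403]
tcp_rot: [2.016, 0.382, -2.007]
wrist_force: [0.8, 0.4, -0.8]
width: 0.285
```

```bash
python3 -c "
from h import *
im,d=bot.read_camera('scene');P=depthpts('scene',d)
m=(abs(P[...,0]-.465)<.075)&(abs(P[...,1]-.352)<.07)&(P[...,2]>.051)&(P[...,2]<.059);Q=P[m]
print(len(Q),cv2.minEnclosingCircle(Q[:,:2].astype(np.float32)*1000),Q[:,2].mean())
go(.465,.352,.09,-68)"
```

```text
641 ((455.27618408203125, 356.18133544921875), 63.28581619262695) 0.05562874377302647
t 30.25 p [0.469  0.3448 0.1407] x [ 0.005 -0.003 -1.   ] y [ 0.371 -0.929  0.005] z [-0.929 -0.371 -0.004] w 0.284 F [-0.6 -0.2 -0.2]
shift cm [ 5.07 -0.84  0.12]
turn [-0.004 -0.004 -0.005]
shift cm if turned first [ 5.07 -0.82  0.1 ]
```

```bash
python3 -c "
from h import *
print(plane('scene',[[333.25,132]],.055))"
```

```text
[[0.46728958 0.35171529 0.055     ]]
```

>>> arm_command --series '[[[0, -0.004, -0.005, 1.2, -0.6, 0.1, 0.1], [0, 0, 0, 1.5, -0.2, 0, 0.1], [0, 0, 0, 1.2, 0, 0, 0.1], [0, 0, 0, 0.4, 0, 0, 0.1], [0, 0, 0, 0, 0, 0, 0.1]]]'

```text
time: 30.75
tool_pos: [0.4661, 0.3528, 0.096]
tcp_rot: [2.017, 0.389, -2.012]
wrist_force: [0.7, -1.1, 0.7]
width: 0.283
```

```bash
python3 -c "
from h import *
go(.465,.352,.083,-68)"
```

```text
t 30.75 p [0.4661 0.3528 0.096 ] x [ 0.002  0.002 -1.   ] y [ 0.371 -0.929 -0.001] z [-0.929 -0.371 -0.003] w 0.283 F [ 0.7 -1.1  0.7]
shift cm [1.29 0.03 0.14]
turn [-0.004 -0.003  0.001]
shift cm if turned first [1.3  0.03 0.13]
```

>>> arm_command --series '[[[0, 0, 0, 0.4, 0, 0, 0.1], [0, 0, 0, 0.3, 0, 0, 0.1], [0, 0, 0, 0.15, 0, 0, 0.1], [0, 0, 0, 0, 0, 0, 0.1]]]'

```text
time: 31.15
tool_pos: [0.4664, 0.3532, 0.0871]
tcp_rot: [2.017, 0.389, -2.011]
wrist_force: [-0.5, -0.0, -0.4]
width: 0.284
```

>>> arm_command --series '[[[0, 0, 0, 0.15, 0, 0, 0.1], [0, 0, 0, 0.1, 0, 0, 0.1], [0, 0, 0, 0.1, 0, 0, 0.1]]]'

```text
time: 31.45
tool_pos: [0.4671, 0.3536, 0.0843]
tcp_rot: [2.019, 0.39, -2.01]
wrist_force: [0.1, -0.5, -1.4]
width: 0.288
```

>>> arm_command --series '[[[0, 0, 0, 0.1, 0, 0.1, 0.1], [0, 0, 0, 0.1, 0, 0, 0.1]]]'

```text
time: 31.65
tool_pos: [0.4662, 0.3533, 0.0829]
tcp_rot: [2.019, 0.39, -2.01]
wrist_force: [-3.2, -1.8, 8.0]
width: 0.284
```

Contact at 8 N and the expected height. Release, rise, then clear the view.

>>> arm_command --series '[[[0, 0, 0, 0, 0, 0, 0.4], [0, 0, 0, 0, 0, 0, 0.5], [0, 0, 0, -0.05, 0, 0, 0.6], [0, 0, 0, -1.5, 0, 0, 0.6], [0, 0, 0, -3, 0, 0, 0.6], [0, 0, 0, -4, 0, 0, 0.6], [0, 0, 0, -4, 0, 0, 0.6], [0, 0, 0, -2, 0, 0, 0.6]]]'

```text
time: 32.45
tool_pos: [0.4632, 0.3511, 0.2323]
tcp_rot: [2.01, 0.386, -2.016]
wrist_force: [0.5, 0.8, -0.2]
width: 0.602
```

```bash
python3 -c "
from h import *
go(.45,-.30,.25)"
```

```text
t 32.45 p [0.4632 0.3511 0.2323] x [-0.003 -0.001 -1.   ] y [ 0.371 -0.929  0.   ] z [-0.929 -0.371  0.003] w 0.602 F [ 0.5  0.8 -0.2]
shift cm [-1.67 59.98 25.38]
```

>>> arm_command --series '[[[0, 0, 0, -0.3, 4.2, 1.3, 0.6], [0, 0, 0, -0.3, 4.2, 1.3, 0.6], [0, 0, 0, -0.3, 4.2, 1.3, 0.6], [0, 0, 0, -0.3, 4.2, 1.3, 0.6], [0, 0, 0, -0.3, 4.2, 1.3, 0.6], [0, 0, 0, -0.1, 4.2, 1.8, 0.6], [0, 0, 0, -0.1, 4.2, 1.8, 0.6], [0, 0, 0, -0.1, 4.2, 1.8, 0.6], [0, 0, 0, -0.1, 4.2, 2, 0.6], [0, 0, 0, -0.1, 4.2, 2, 0.6]]]'

```text
time: 33.45
tool_pos: [0.4784, -0.1058, 0.2724]
tcp_rot: [2.038, 0.401, -1.976]
wrist_force: [0.8, -0.8, 0.1]
width: 0.597
```

>>> arm_command --series '[[[0, 0, 0, -0.1, 4.2, 2, 0.6], [0, 0, 0, -0.1, 4.2, 2, 0.6], [0, 0, 0, -0.1, 4.2, 2, 0.6], [0, 0, 0, -0.1, 4.2, 2, 0.6], [0, 0, 0, -0.1, 4.2, 2, 0.6], [0, 0, 0, 0, 2, 1, 0.6], [0, 0, 0, 0, 0, 0, 0.6], [0, 0, 0, 0, 0, 0, 0.6]]]'

```text
time: 34.25
tool_pos: [0.4609, -0.3779, 0.287]
tcp_rot: [2.049, 0.382, -1.966]
wrist_force: [-0.3, 0.1, 0.1]
width: 0.599
```

```bash
python3 - <<'E'
from h import *
s,_=dump()
for n in("top","scene"):
    im,d=bot.read_camera(n);np.savez(n+"9.npz",im=im,d=d);P=depthpts(n,d)
    cv2.imwrite(f"pics/{n}9.png",im)
    for nm,z0,z1,c,w in [("warm",.066,.0705,(.605,.13),.09),("shk",.077,.0835,(.602,-.121),.09),("jar",.116,.13,(.606,.13),.04),("tin",.095,.105,(.604,-.122),.05),("chb",.073,.082,(.465,.352),.05)]:
        m=(abs(P[...,0]-c[0])<w)&(abs(P[...,1]-c[1])<w)&(P[...,2]>z0)&(P[...,2]<z1); Q=P[m]
        if len(Q)<5: print(n,nm,len(Q));continue
        r=cv2.minAreaRect(Q[:,:2].astype(np.float32)*1000); print(n,nm,len(Q),np.round(Q[:,2].mean(),4),[np.round(a,1) for a in r])
E
```

```text
t 34.25 p [ 0.4609 -0.3779  0.287 ] x [ 0.041 -0.001 -0.999] y [ 0.374 -0.927  0.016] z [-0.926 -0.375 -0.038] w 0.599 F [-0.3  0.1  0.1]
top warm 916 0.0682 [array([606.7, 130.9]), array([110.1, 115.4]), np.float64(16.2)]
top shk 1340 0.0802 [array([ 602.3, -121.2]), array([129. , 129.6]), np.float64(17.8)]
top jar 154 0.122 [array([604.9, 130. ]), array([35.1, 35.1]), np.float64(0.8)]
top tin 325 0.1002 [array([ 601.3, -122. ]), array([53.6, 54.3]), np.float64(46.8)]
top chb 202 0.0773 [array([464.9, 352.3]), array([60.7, 25.2]), np.float64(22.1)]
scene warm 1021 0.0683 [array([609.2, 130.9]), array([110.7, 118.1]), np.float64(16.0)]
scene shk 1818 0.0803 [array([ 605.4, -122.3]), array([129.3, 127.8]), np.float64(17.0)]
scene jar 172 0.122 [array([608.6, 130.2]), array([38.1, 34.7]), np.float64(84.9)]
scene tin 423 0.1003 [array([ 603.5, -122.6]), array([52.6, 56.1]), np.float64(50.4)]
scene chb 158 0.0777 [array([465.5, 350.7]), array([60.6, 31.3]), np.float64(19.8)]
```

View pics/top9.png

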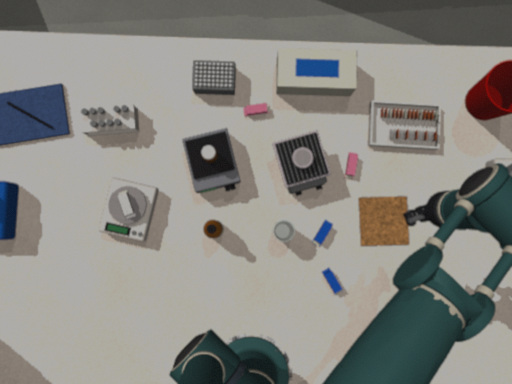

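View pics/scene9.png

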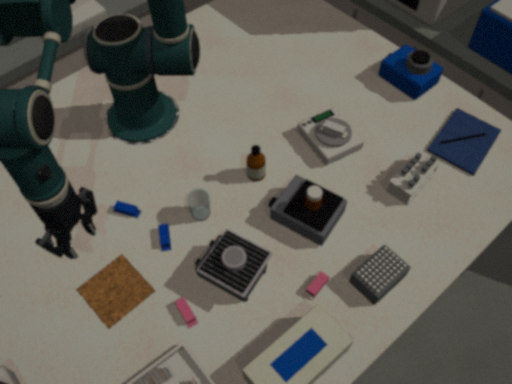

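Top view: jar on the warmer (208,152), tin on the shaker (303,158), chamber on the balance (126,205), each in the middle. The bottle (213,230) and beaker (284,231) are where they started. The arm is clear, so I hand in.

```bash
python3 -c "
from workcell import bot
print(bot.finish_job())"
```

```text
the job is handed in; nothing more can be done
None
```

All three samples are on their next instruments, and I handed the job in at about 34 s of the 128 s allowed. No verdict was reported. The chamber went to the cork mat first, then the tin to the shaker, the jar to the warming plate, and the chamber from the mat to the balance.

**Placement:** in the last pictures from both cameras, each sample's centre was within about 3 mm of the middle of its place. Their tops were at 122 mm (jar), 100 mm (tin) and 77–78 mm (chamber), which matches each one resting flat on its plate.

**Left alone:** the bottle and beaker looked unmoved, to within about a pixel by eye. I did not touch the blue and pink look-alikes. The arm was clear of everything when I handed in.

**Checks that failed or disagreed:**
- **Camera difference:** the two cameras differ by up to about 4 mm on the same points, most of it seen equally in the samples and their places.
- **Warmer, scene view:** the first colour-mask measurement of the black plate was contaminated by nearby dark areas, so I discarded it.
- **Balance pan:** a circle fit just before placing the chamber was also contaminated. I used the earlier pan estimates, and one more check by eye agreed with them.

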